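Present a machined housing to the code reader

ROBOT

A 7-joint arm with a two-finger parallel gripper is mounted at the origin on the work surface. World frame = base frame: x ahead of the robot, y to its left, z up, the work surface at z = 0. Lengths are in m, angles in rad, forces in N, time in s.
With the tool pointing down it reaches from about 0.425 to 0.925 m from the base axis. Payload 6.8 kg.
Tool frame: the origin (TCP) lies midway between the tips of the shut fingers; the grasp point (between the pads) lies 19 mm behind it; y points along the fingers, z is the direction in which the jaws open and shut, and the axes are right-handed (so a half turn about y gives the same grasp; the last joint's range is limited). The gripper opens to 85 mm and grips with 20 to 120 N. Pads are 22 mm wide; open, the fingers measure 114 mm over their backs; the gripper's body (76 mm by 85 mm) begins 54 mm behind the grasp point. The pads swing forward as they close: fully open they stand 13 mm farther back than shut.
Start: joints at [-0.108, 0.477, 0.022, 1.555, -0.011, 1.109, -0.083], TCP at [0.675, 0, 0.231] pointing down, gripper open.
Joint ranges: [-2.96, 2.96], [-0.34, 2.1], [-1.41, 1.46], [0.24, 2.44], [-1.37, 4.51], [0.17, 1.92], [-2.96, 2.96]. Speed limits (rad/s): [2.39, 2.39, 3.14, 3.14, 3.14, 3.14, 3.14].

INTERFACE

Orientations are given as a rotation vector (axis times angle).
In Python, from bench import r gives the robot as it stands.
- The arm moves only by the tool send_rows, never from a script. Its argument "rows" is text: rows parted by semicolons, each of 6 numbers parted by spaces: the shift along the world's x, y, z in m, then the turn, a rotation vector about the world's x, y, z in rad. A call has 1 to 20 rows; each row shifts and turns the commanded pose from where the row before left it; what a row does not reach is not made up. A row lasts 1/10 s, in which the tool goes at most 50 mm and 8.59 degrees, less where a joint would pass 70% of its speed; a pose out of reach is approached as far as the arm can. A call is refused whole if a number of a shift passes 0.05 or a number of a turn 0.15, either way. A call with a gripper value outside its range is refused whole. "grip" is the finger opening in m, from 0 to 0.0854, set as the call begins (left out, the last holds). The fingers move at their own pace and stop on an object; "grip_force" is the grip in N (left out, the last holds). Time passes only in rows, so rows that do not move let the fingers close. It gives the time, the measured TCP pose, the force and the opening at its end, in the units of the state.
- r.get_obs(): the state, without advancing time (a new reading comes with each control period).
- r.grab_frame(name): name is "scene" or "side" or "wrist"; returns a dict with "pixels" (480x640x3 uint8, red, green, blue), "intrinsics" (3x3 intrinsics, pixels), "position" and "orientation" of the camera in the world. Camera axes: x right, y up, looking along -z (the intrinsics and any distortion apply to the point x, -y, -z); pixel columns grow to the right and rows downward; lengths in m; the calibration is good to about 2 mm. A picture is of the moment at which its call begins. There is no depth.
- r.hand_in(): hands the job in, once; it reports no verdict.
The state is a dict: "clock": time; "joints": joint angles; "qvel": joint speeds; "tau": joint torques, N m; "tcp_pos": TCP position; "orientation": TCP orientation; "contact_force": force on the tool from outside, world axes, zero at the start; "moment": the same for the moment, N m; "grip_width": finger opening in m.
Only numpy, scipy, OpenCV 4.12 (cv2) and the standard library are available. Lean on these libraries where they do the work, as an engineer would, in place of code of your own. Each camera call takes 0.05 s, during which the arm holds its last target.

TASK

Without lifting it, slide the round aluminium housing off the loading shelf onto the turntable until it sits against both stop pins, then turn the turntable so that the housing's code label squarely faces the reader. Next push the reader fully forward to its end stop and press the button on its top, then leave everything standing like that. Keep the housing upright and leave the discs, the key stand and the red bin where they are.

Things in the scene. Friction and masses are not known exactly. Their poses are not given: they have to be found in the camera images.
- station: Fixed code-reading station, 130 (x) by 480 (y) mm. Origin on the bench surface under the turntable's axis, z up. From -y to +y: loading shelf (y -235 to -86, flat top 32 above the bench, edged by two rails 10 high at x = +-60, 112 apart inside, open at both ends), turntable (axis at x = y = 0), reader on a slide (at +y, facing -y).
- platter (a joint): Angle of the grey turntable (rad, counter-clockwise seen from above), starting within 0.25 of 0, limits +-4.5. The disc is 168 mm in diameter, 10 mm thick, its top flush with the shelf (32 mm above the bench). It turns with slight friction (about 2 N at the post) and stays where it is left. An upright post on it serves to push it round.
- platter_center (a point): Point on the turntable's axis at its top surface, 32 mm above the bench. At joint 0 its axes are the station's. Two stop pins stand on the turntable and turn with it (10 mm diameter, 12 mm high, 50.5 mm from the axis, 35 degrees either side of its own +y); they stop the housing concentric with the axis when it comes from the shelf.
- post_top (a point): Top centre of the turntable's steel post: 14 mm diameter, 42 mm high, its top 74 mm above the bench, 75 mm from the axis, on the turntable's own +y (on the reader's side at joint 0).
- housing: Loose turned aluminium cylinder, 90 mm diameter, 50 mm high, about 0.45 kg, standing on the loading shelf at the start (too wide for most grippers: push it). Origin at the centre of its underside, z up its axis; the label is on the side of its own +x.
- mark (a point): Centre of the housing's code label: a 28 mm square black plate with small pale squares on the cylinder's side, 46 mm from its axis and 31 mm above its underside. A black bar, 22 x 12 mm, on the top face runs from the dark middle circle out to the rim right above it.
- reader (a joint): Travel of the reader along its slide towards the turntable (m): 0 fully back, 0.060 at the forward end stop; about 3 N of friction, stays where it is left.
- window (a point): Centre of the reader's front face (the black window with a lens), 60 mm above the bench; axes as the station's, the reader looks along -y. The reader is a light box 70 wide, 70 deep, its top 74 mm above the bench. At the end stop this face is 90 mm from the turntable's axis.
- reader_back (a point): Centre of the reader's flat back face, 55 mm above the bench, 70 mm behind the front face; push it along the station's -y.
- trigger (a joint): Press depth of the round black spring button on the reader's top (m): 0 up, 0.006 fully down at about 5 N; it springs back.
- trigger_top (a point): Centre of the button's top, 30 mm diameter, 92 mm above the bench, 18 mm above the reader's top, on its middle; press straight down. It moves with the reader.
- blank_a: Bystander: bare aluminium disc, 100 mm diameter, 14 mm thick, lying on the bench. Origin under its centre.
- blank_b: Bystander: the same kind of disc.
- key_stand: Bystander: steel hex-key stand, 40 x 90 mm, 26 mm high, keys up to 57 mm. Origin under its centre.
- parts_bin: Bystander: open red plastic bin, 85 x 120 x 50 mm. Origin under its centre.
Not all that is in view belongs to the job. Several things have the shape of the housing; the one meant has the colours described above.

How it is judged:
By the outcome, as a careful person would: the job done as asked, in the order asked, and still so for the second after the job is handed in, with the robot touching nothing.
It also fails if it takes over 72 s, if anything falls off the work surface, if the arm or the gripper's body presses on something with over 40 N, if the wrist force passes 120 N, or if a joint passes its speed limit or range.

## Working session

There is one attempt and no reset: what is moved stays moved. The work goes in short steps, Python scripts to look and compute and a tool call to move; the robot and the scene stay as the last step left them, time stands still between calls to the robot, and variables do not carry over. Pictures are saved under pics/ and viewed, and the job is handed in when it is done.

Besides the shell and the picture viewer there is one more tool, called after ">>>" as name(argument=value, ...), one argument or row to a line, values as JSON. send_rows: Moves the arm, as the interface text tells. Its arguments: {"type":"object","properties":{"rows":{"type":"string"},"grip":{"type":"number"},"grip_force":{"type":"number"}},"required":["rows"]}

```bash
mkdir -p pics; ls
python3 - <<'E'
from bench import r
import cv2
o=r.get_obs()
for k,v in o.items(): print(k,v)
for n in("scene","side","wrist"):
    f=r.grab_frame(n)
    cv2.imwrite(f"pics/{n}0.png",f["pixels"][:,:,::-1])
    print(n,f["intrinsics"],f["position"],f["orientation"],[k for k in f])
E
```

```text
pics
clock 0.0
joints [-0.10810957  0.47781735  0.02229617  1.55650198 -0.01150278  1.10930475
 -0.08309669]
qvel [-7.30507361e-04  5.27621395e-04 -1.89068959e-03  2.15750561e-05
  5.98311854e-05 -1.31040414e-04  2.27191121e-04]
tau [-5.45967814e-04 -5.96443820e+01  1.60769675e+00 -2.81194621e+01
  1.24063640e-02  9.39900521e-03  2.20753498e-05]
tcp_pos [6.74376100e-01 1.64922456e-05 2.30291983e-01]
orientation [-1.21072138  1.21048913 -1.20833676]
contact_force [-0.38501167  0.48035874 -0.10202751]
moment [0.03319341 0.031883   0.03648661]
grip_width 0.0853859844543096
scene [[534.57240048   0.         320.72939003]
 [  0.         534.57240048 244.53622964]
 [  0.           0.           1.        ]] [ 1.04233918 -0.4851939   0.69889256] [0.77158454 0.3411104  0.80618158] ['pixels', 'intrinsics', 'position', 'orientation']
side [[610.00435722   0.         315.55434491]
 [  0.         610.00435722 231.45543144]
 [  0.           0.           1.        ]] [0.49664199 0.71281181 0.81563509] [ 0.03602676 -1.19675451 -2.87430863] ['pixels', 'intrinsics', 'position', 'orientation']
wrist [[382.46100973   0.         320.11355443]
 [  0.         382.46100973 239.63290161]
 [  0.           0.           1.        ]] [0.67446417 0.07256609 0.37217868] [-0.28838222  0.00134304 -0.00098316] ['pixels', 'intrinsics', 'position', 'orientation']
```

View pics/scene0.png

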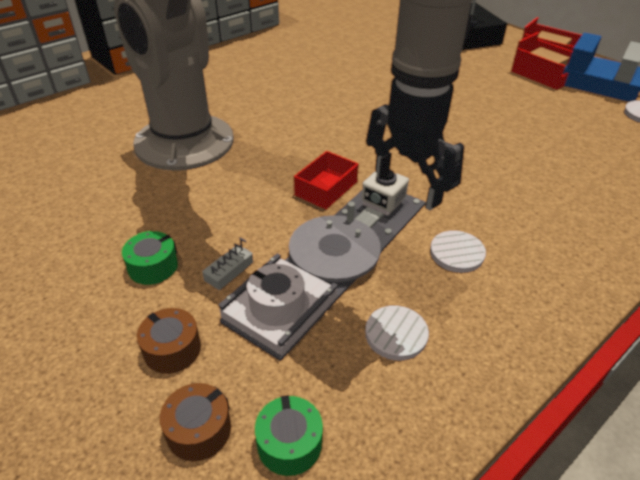

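View pics/side0.png

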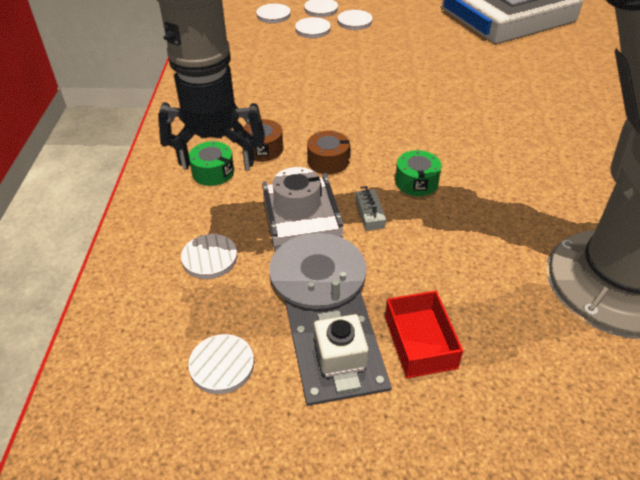

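View pics/wrist0.png

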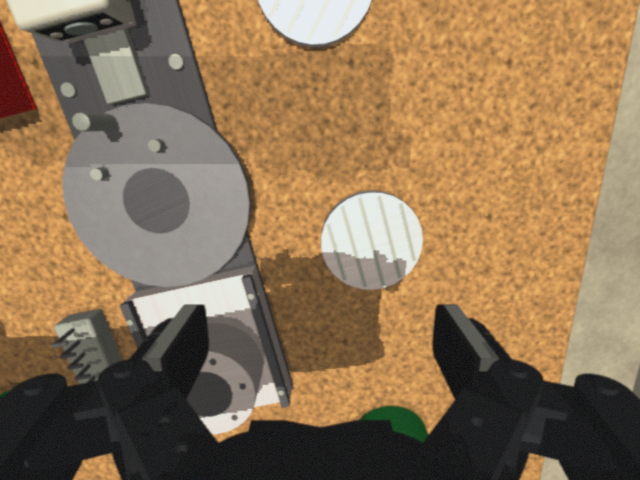

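The scene view shows these pieces of the housing's shape:
- green cylinders at (150,255) and (290,430)
- brown cylinders at (168,338) and (196,418)
- a bare aluminium one on the shelf at (275,292), with its bar pointing up-left

By the description I choose the aluminium one. Next I'll check it in a close crop and measure.

```bash
cat > h.py <<'E'
import numpy as np, cv2
from scipy.spatial.transform import Rotation as R
from bench import r
def grab(n,save=None):
    f=r.grab_frame(n)
    f["bgr"]=f["pixels"][:,:,::-1].copy()
    if save: cv2.imwrite(f"pics/{save}.png",f["bgr"])
    return f
def ray(f,u,v):
    K=f["intrinsics"]; d=np.array([(u-K[0,2])/K[0,0],-(v-K[1,2])/K[1,1],-1.])
    return np.array(f["position"]),R.from_rotvec(f["orientation"]).apply(d)
def onz(f,u,v,z):
    p,d=ray(f,u,v); return p+d*(z-p[2])/d[2]
def proj(f,P):
    K=f["intrinsics"]; q=R.from_rotvec(f["orientation"]).inv().apply(np.asarray(P)-f["position"])
    return np.array([K[0,2]+K[0,0]*q[0]/-q[2],K[1,2]-K[1,1]*q[1]/-q[2]])
def crop(f,x,y,w,h,name,s=4):
    c=cv2.resize(f["bgr"][y:y+h,x:x+w],None,fx=s,fy=s,interpolation=cv2.INTER_CUBIC)
    cv2.imwrite(f"pics/{name}.png",c)
E
python3 - <<'E'
from h import *
s=grab("scene");d=grab("side")
import pickle
crop(s,215,150,200,150,"s_c1"); crop(d,255,160,150,150,"d_c1"); crop(d,270,280,150,120,"d_c2",5)
crop(s,215,230,140,120,"s_c2",5)
pickle.dump((s,d,grab("wrist")),open("f0.pkl","wb"))
E
```

```text
(no output)
```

View pics/s_c1.png

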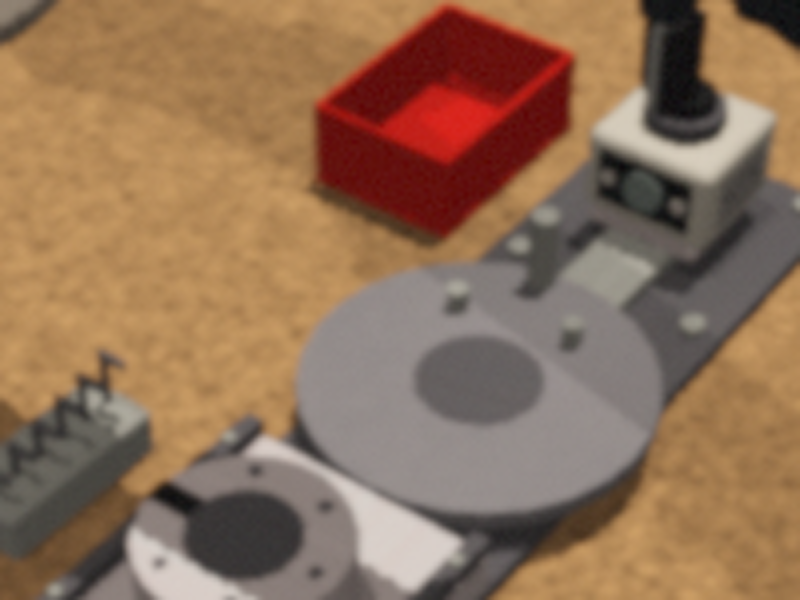

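View pics/d_c1.png

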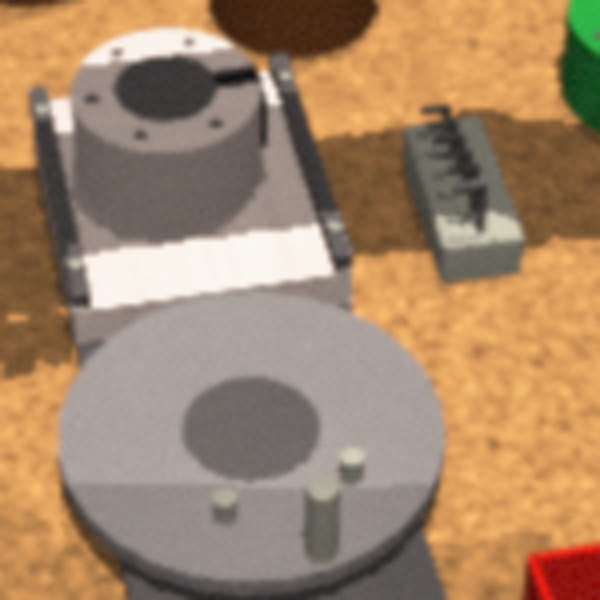

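View pics/d_c2.png

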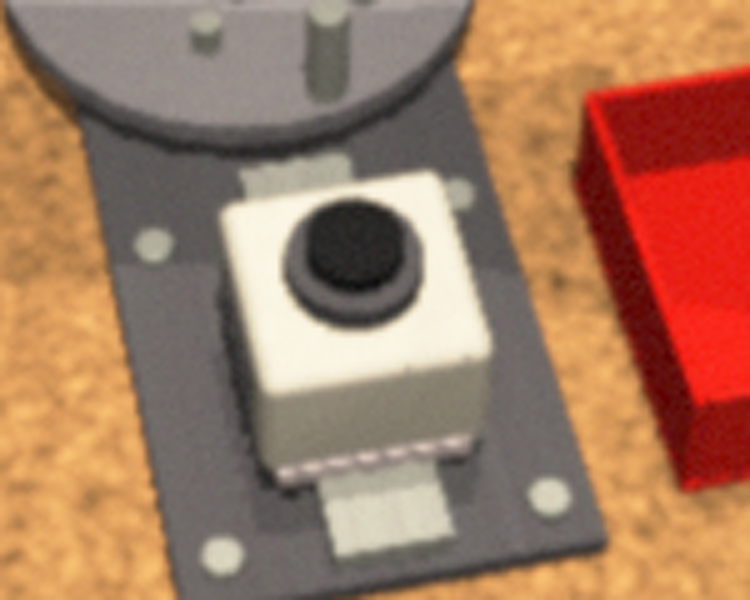

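View pics/s_c2.png

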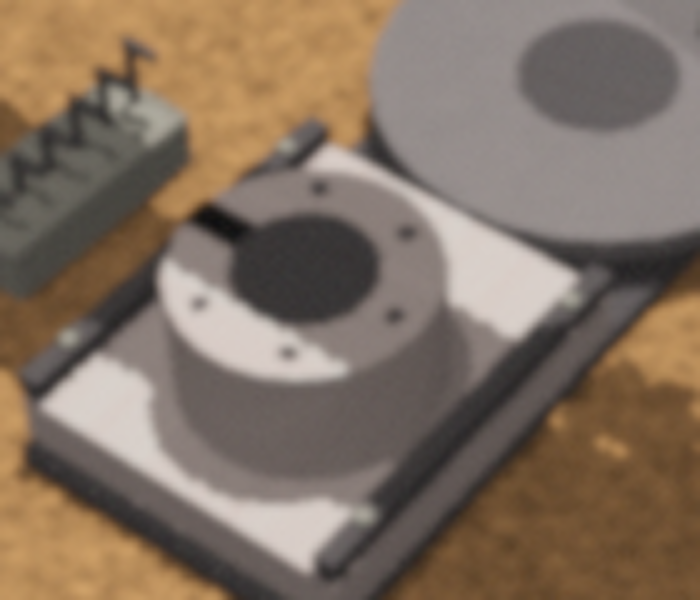

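The crop confirms the aluminium grey housing: dark middle at scene (276,283), and the black bar pointing to the robot's side. Now the measurements.

```bash
cat > m.py <<'E'
from h import *
import pickle
s,d,w=pickle.load(open("f0.pkl","rb"))
def up(x,y,x0,y0,k): return x0+(x+.5)/k-.5, y0+(y+.5)/k-.5
def cen(f,u,v,lo,hi,box=22):
    g=cv2.cvtColor(f["bgr"],cv2.COLOR_BGR2GRAY); 
    m=((g>=lo)&(g<=hi)).astype(np.uint8)
    n,l,st,c=cv2.connectedComponentsWithStats(m)
    k=l[int(v),int(u)]; return c[k],st[k]
for f,nm,(u,v) in((s,"s",(334.6,244.4)),(d,"d",(317.4,266.6)),(w,"w",(156,201))):
    g=cv2.cvtColor(f["bgr"],cv2.COLOR_BGR2GRAY); print(nm,g[int(v),int(u)],g[int(v),int(u)+16],g[int(v),int(u)-25])
P={}
P['plat_s']=onz(s,*up(480,379,215,150,4),.032);P['plat_d']=onz(d,*up(251,428,255,160,4),.032);P['plat_w']=onz(w,156,201,.032)
P['pin1_s']=onz(s,*up(457,287,215,150,4),.044);P['pin1_d']=onz(d,*up(351,453,255,160,4),.044);P['pin1_w']=onz(w,99,174,.044)
P['pin2_s']=onz(s,*up(572,325,215,150,4),.044);P['pin2_d']=onz(d,*up(225,496,255,160,4),.044);P['pin2_w']=onz(w,155,146,.044)
P['post_s']=onz(s,*up(545,215,215,150,4),.074);P['post_d']=onz(d,*up(322,488,255,160,4),.074);P['post_w']=onz(w,81,121,.074)
P['hou_s']=onz(s,*up(305,268,215,230,5),.082);P['hou_d']=onz(d,*up(166,88,255,160,4),.082);P['hou_w']=onz(w,210,394,.082)
P['bar_s']=onz(s,*up(203,217,215,230,5),.082);P['bar_d']=onz(d,*up(256,73,255,160,4),.082)
P['trig_d']=onz(d,*up(355,245,270,280,5),.092)
P['rtl']=onz(d,*up(225,205,270,280,5),.074);P['rtr']=onz(d,*up(438,173,270,280,5),.074)
P['rbl']=onz(d,*up(266,390,270,280,5),.074);P['rbr']=onz(d,*up(488,352,270,280,5),.074)
# base plate left/right edges
for k in P: print(k,P[k].round(4))
def ang(a,b): return np.degrees(np.arctan2(*(P[b]-P[a])[[1,0]]))
for a,b in(('hou_s','plat_s'),('plat_d','trig_d'),('hou_d','plat_d'),('plat_s','post_s'),('plat_d','post_d'),('plat_w','post_w'),('pin1_s','pin2_s'),('pin1_d','pin2_d'),('pin1_w','pin2_w'),('hou_s','bar_s'),('hou_d','bar_d'),('rtl','rtr'),('rbl','rbr'),('rbl','rtl'),('rbr','rtr')): print(a,b,ang(a,b).round(1))
for f in'sd':
    print(f,ang('plat_'+f,'post_'+f))
E
python3 m.py
python3 - <<'E'
import pickle
from h import *
s,d,w=pickle.load(open("f0.pkl","rb"))
crop(w,20,0,200,150,"w_c1",4)
crop(w,60,270,250,170,"w_c2",3)
E
```

```text
s 98 114 143
d 107 106 163
w 102 103 98
plat_s [0.5252 0.0085 0.032 ]
plat_d [0.5262 0.0098 0.032 ]
plat_w [0.5264 0.0081 0.032 ]
pin1_s [0.4805 0.0341 0.044 ]
pin1_d [0.4833 0.0336 0.044 ]
pin1_w [0.4859 0.0337 0.044 ]
pin2_s [0.5351 0.0565 0.044 ]
pin2_d [0.5353 0.0585 0.044 ]
pin2_w [0.5365 0.0569 0.044 ]
post_s [0.4945 0.0759 0.074 ]
post_d [0.4953 0.0788 0.074 ]
post_w [0.4962 0.0765 0.074 ]
hou_s [ 0.5696 -0.1587  0.082 ]
hou_d [ 0.5708 -0.1566  0.082 ]
hou_w [ 0.5751 -0.1585  0.082 ]
bar_s [ 0.5308 -0.1698  0.082 ]
bar_d [ 0.5292 -0.1684  0.082 ]
trig_d [0.4863 0.1833 0.092 ]
rtl [0.5253 0.1565 0.074 ]
rtr [0.4611 0.1427 0.074 ]
rbl [0.5112 0.2215 0.074 ]
rbr [0.4476 0.2069 0.074 ]
hou_s plat_s 104.9
plat_d trig_d 102.9
hou_d plat_d 105.0
plat_s post_s 114.5
plat_d post_d 114.1
plat_w post_w 113.8
pin1_s pin2_s 22.2
pin1_d pin2_d 25.6
pin1_w pin2_w 24.6
hou_s bar_s -164.0
hou_d bar_d -164.2
rtl rtr -167.9
rbl rbr -167.1
rbl rtl -77.8
rbr rtr -78.1
s 114.47555864767718
d 114.11872473291552
```

View pics/w_c1.png

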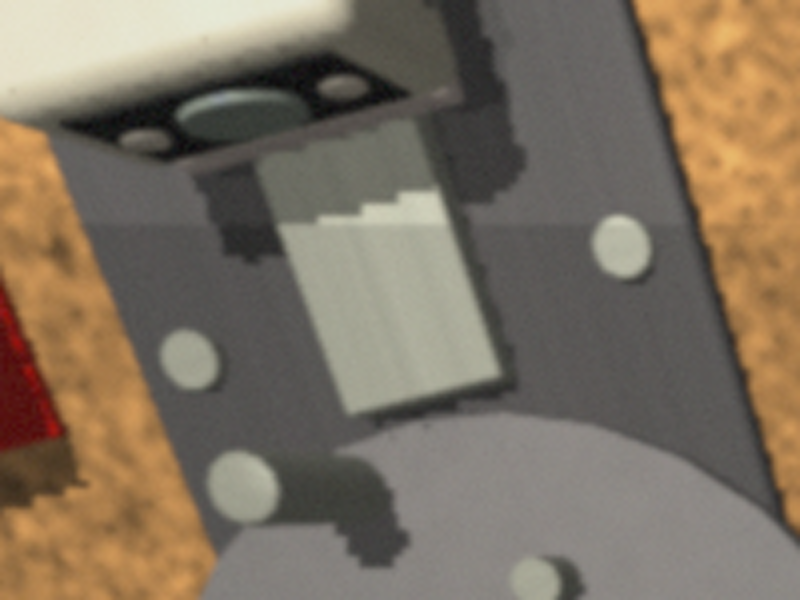

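View pics/w_c2.png

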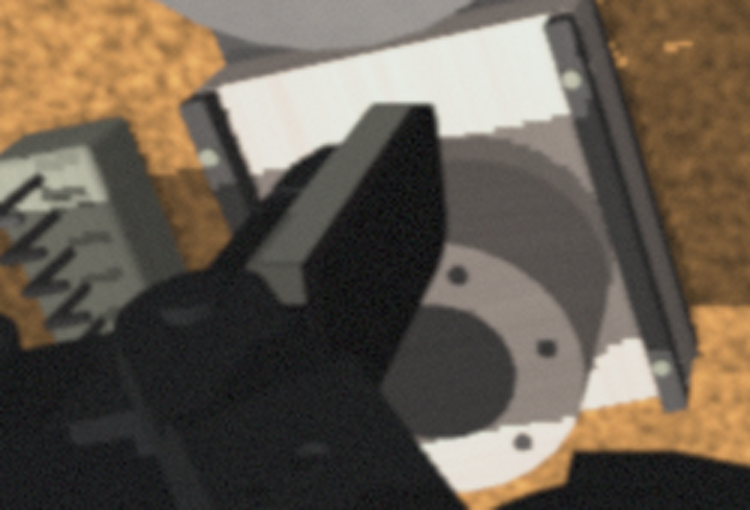

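Station origin is about (0.526, 0.009) with yaw about 12.5°. The platter is at about +11.5°, the housing is at (0.571,-0.158), and its label points to -164°. Next I'll refine the yaw from the base plate's edges and check what stands near the path.

Run:
```python
from h import *
import pickle
s,d,w=pickle.load(open("f0.pkl","rb"))
def up(x,y,x0,y0,k): return x0+(x+.5)/k-.5, y0+(y+.5)/k-.5
def an(a,b): return np.degrees(np.arctan2(b[1]-a[1],b[0]-a[0]))
# shelf inner rail edges / slide strip / base edge in wrist
a=onz(w,*up(630,0,20,0,4),.008);b=onz(w,*up(780,520,20,0,4),.008);print("base R",an(b,a))
a=onz(w,*up(50,135,20,0,4),.008);b=onz(w,*up(215,555,20,0,4),.008);print("base L",an(b,a))
a=onz(w,*up(262,170,20,0,4),.012);b=onz(w,*up(348,412,20,0,4),.012);print("slide L",an(b,a))
a=onz(w,*up(562,18,60,270,3),.042);b=onz(w,*up(676,405,60,270,3),.042);print("rail R",an(b,a))
a=onz(d,*up(80,95,270,280,5),.008);b=onz(d,*up(180,600,270,280,5),.008);print("base R side",an(a,b))
a=onz(d,*up(455,70,270,280,5),.008);b=onz(d,*up(605,545,270,280,5),.008);print("base L side",an(a,b))
for n,(u,v) in dict(g1=(150,246),b1=(167,330),b2=(194,411),g2=(289,425)).items(): print(n,onz(s,u,v,.05).round(3))
for n,(u,v,z) in dict(bin1=(387,299,.05),bin2=(435,291,.05),bin3=(459,362,.05),keys=(370,205,.026)).items(): print(n,onz(d,u,v,z).round(3))
o=r.get_obs(); print(R.from_rotvec(o['orientation']).as_matrix().round(3))
```

```text
base R 102.43498746007869
base L 102.49436337789098
slide L 102.24271402112241
rail R 102.35018955910485
base R side 102.72258943517056
base L side 102.87240059028808
g1 [ 0.33  -0.255  0.05 ]
b1 [ 0.514 -0.325  0.05 ]
b2 [ 0.658 -0.365  0.05 ]
g2 [ 0.756 -0.282  0.05 ]
bin1 [0.412 0.093 0.05 ]
bin2 [0.334 0.074 0.05 ]
bin3 [0.313 0.208 0.05 ]
keys [ 0.431 -0.157  0.026]
[[-0.    -0.001  1.   ]
 [-1.    -0.    -0.   ]
 [ 0.    -1.    -0.001]]
```

>>> send_rows(
  rows="-0.011 -0.0282 0 0 0 0.0273; -0.011 -0.0282 0 0 0 0.0273; -0.011 -0.0282 0 0 0 0.0273; -0.011 -0.0282 0 0 0 0.0273; -0.011 -0.0282 0 0 0 0.0273; -0.011 -0.0282 0 0 0 0.0273; -0.011 -0.0282 0 0 0 0.0273; -0.011 -0.0282 0 0 0 0.0273; 0 0 -0.03 0 0 0; 0 0 -0.03 0 0 0; 0 0 -0.03 0 0 0; 0 0 -0.03 0 0 0; 0 0 0 0 0 0; 0 0 0 0 0 0",
  grip=0.06,
)

```text
clock: 1.7
tcp_pos: [0.587, -0.2256, 0.1116]
orientation: [-1.305, 1.047, -1.046]
contact_force: [0.2, -0.1, -0.4]
grip_width: 0.0601
```

Run:
```python
from h import *
o=r.get_obs(); print(o['clock'],o['tcp_pos'],o['grip_width'],o['contact_force'],R.from_rotvec(o['orientation']).as_matrix().round(3))
s=grab("scene");d=grab("side")
a=cv2.resize(s["bgr"][190:370,180:420],None,fx=2.5,fy=2.5);cv2.imwrite("pics/s1.png",a)
a=cv2.resize(d["bgr"][90:270,220:460],None,fx=2.5,fy=2.5);cv2.imwrite("pics/d1.png",a)
```

```text
1.7 [ 0.58701797 -0.22561763  0.11157869] 0.060092049035519075 [ 0.19360245 -0.05971941 -0.40462844] [[ 0.217 -0.001  0.976]
 [-0.976  0.     0.217]
 [-0.    -1.    -0.001]]
```

View pics/s1.png

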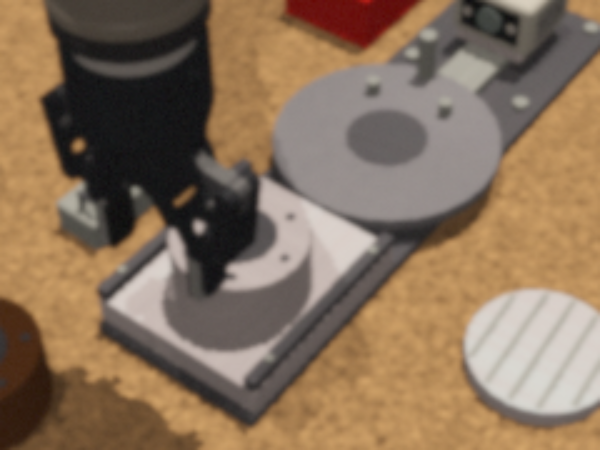

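View pics/d1.png

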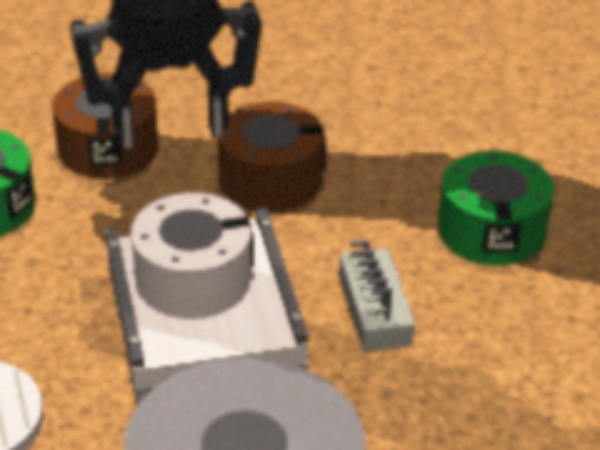

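The fingers are behind the housing, on the far side in the side view at (125,130) and (218,115), straddling it. Descending.

>>> send_rows(
  rows="0 0 -0.02 0 0 0; 0 0 -0.02 0 0 0; 0 0 -0.02 0 0 0; 0 0 -0.003 0 0 0; 0 0 0 0 0 0",
)

```text
clock: 2.3
tcp_pos: [0.5876, -0.2258, 0.0493]
orientation: [-1.304, 1.046, -1.048]
contact_force: [0.5, -0.5, 0.6]
grip_width: 0.0599
```

>>> send_rows(
  rows="-0.0015 0.0068 0 0 0 0; -0.0015 0.0068 0 0 0 0; -0.0015 0.0068 0 0 0 0; -0.0015 0.0068 0 0 0 0; -0.0015 0.0068 0 0 0 0; -0.0021 0.0067 0 0 0 0; -0.0021 0.0067 0 0 0 0; -0.0021 0.0067 0 0 0 0; -0.0021 0.0067 0 0 0 0; -0.0021 0.0067 0 0 0 0; -0.0021 0.0067 0 0 0 0; -0.0021 0.0067 0 0 0 0; 0 0 0 0 0 0",
)

```text
clock: 3.6
tcp_pos: [0.5641, -0.1428, 0.048]
orientation: [-1.305, 1.047, -1.044]
contact_force: [0.1, -0.1, 0.6]
grip_width: 0.0601
```

Run:
```python
from h import *
s=grab("scene");d=grab("side")
a=cv2.resize(s["bgr"][190:370,180:420],None,fx=2.5,fy=2.5);b=cv2.resize(d["bgr"][120:300,220:460],None,fx=2.5,fy=2.5);cv2.imwrite("pics/sd2.png",cv2.resize(np.hstack([a,b]),(800,300)))
```

```text
(no output)
```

View pics/sd2.png

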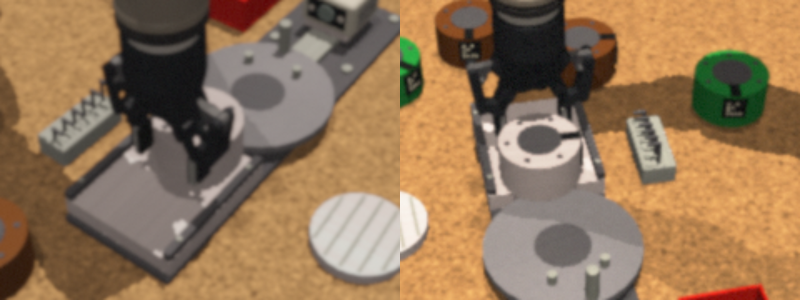

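>>> send_rows(
  rows="-0.002 0.0067 0 0 0 0; -0.002 0.0067 0 0 0 0; -0.002 0.0067 0 0 0 0; -0.002 0.0067 0 0 0 0; -0.002 0.0067 0 0 0 0; -0.002 0.0067 0 0 0 0; -0.002 0.0067 0 0 0 0; -0.002 0.0067 0 0 0 0; -0.0015 0.0068 0 0 0 0; -0.0015 0.0068 0 0 0 0; -0.0015 0.0068 0 0 0 0; -0.0015 0.0068 0 0 0 0; -0.001 0.005 0 0 0 0; 0 0 0 0 0 0",
)

```text
clock: 5.1
tcp_pos: [0.5417, -0.0577, 0.0483]
orientation: [-1.305, 1.046, -1.045]
contact_force: [0.9, -0.2, -0.1]
grip_width: 0.0601
```

Run:
```python
from h import *
s=grab("scene");d=grab("side")
a=cv2.resize(s["bgr"][170:350,200:440],None,fx=2.5,fy=2.5);b=cv2.resize(d["bgr"][150:330,220:460],None,fx=2.5,fy=2.5);cv2.imwrite("pics/sd3.png",cv2.resize(np.hstack([a,b]),(800,300)))
crop(d,255,200,130,110,"d3c",5)
```

```text
(no output)
```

View pics/sd3.png

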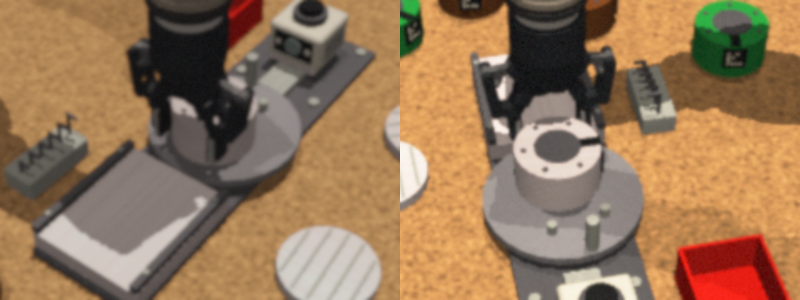

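View pics/d3c.png

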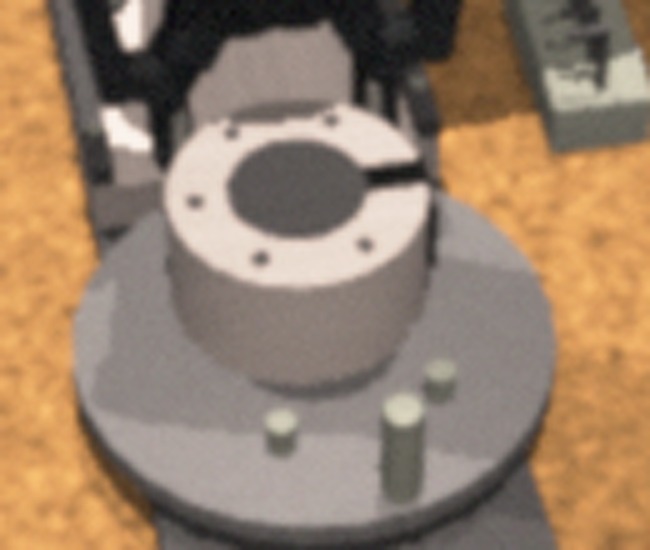

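>>> send_rows(
  rows="-0.0012 0.0048 0 0 0 0; -0.0012 0.0048 0 0 0 0; -0.001 0.0039 0 0 0 0; -0.0008 0.0029 0 0 0 0; 0 0 0 0 0 0",
)

```text
clock: 5.7
tcp_pos: [0.5376, -0.0418, 0.0484]
orientation: [-1.305, 1.046, -1.046]
contact_force: [0.5, 0.6, -0.8]
grip_width: 0.0599
```

Run:
```python
from h import *
d=grab("side")
crop(d,255,210,130,110,"d4c",5)
print(proj(d,[.526,.009,.082]),proj(d,[.526,.009,.032]))
```

```text
[317.25907106 246.20845067] [317.51051174 266.2933094 ]
```

View pics/d4c.png

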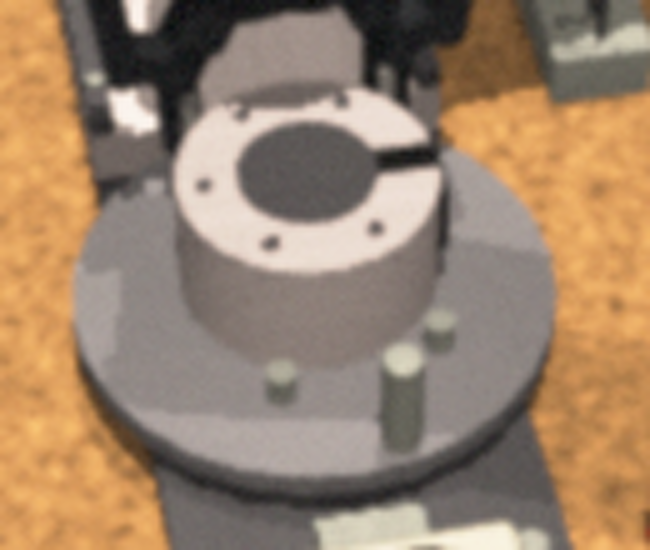

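>>> send_rows(
  rows="0.0022 -0.0098 0 0 0 0; 0.0022 -0.0098 0 0 0 0; 0.005 0 0 0 0 0.1; 0.005 0 0 0 0 0.1; 0.004 0.0015 0 0 0 0; 0 0 0 0 0 0; 0 0 0 0 0 0; 0 0 0 0 0 0; 0 0 0 0 0 0",
  grip=0,
)

```text
clock: 6.65
tcp_pos: [0.5557, -0.0606, 0.0482]
orientation: [-1.379, 0.896, -0.896]
contact_force: [-1.1, 0.7, 0.1]
grip_width: -0.0002
```

>>> send_rows(
  rows="-0.002 0.0046 0 0 0 0; -0.002 0.0046 0 0 0 0; -0.0012 0.0027 0 0 0 0; -0.0008 0.0018 0 0 0 0; -0.0008 0.0018 0 0 0 0; -0.0004 0.0009 0 0 0 0; 0 0 0 0 0 0; 0 0 0 0 0 0",
)

```text
clock: 7.45
tcp_pos: [0.5488, -0.0441, 0.0483]
orientation: [-1.378, 0.896, -0.896]
contact_force: [0.1, -0.2, -0.3]
grip_width: -0.0001
```

>>> send_rows(
  rows="-0.0004 0.0009 0 0 0 0; -0.0004 0.0009 0 0 0 0; -0.0004 0.0009 0 0 0 0; 0 0 0 0 0 0; 0 0 0 0 0 0",
)

```text
clock: 7.95
tcp_pos: [0.549, -0.0426, 0.0489]
orientation: [-1.378, 0.894, -0.899]
contact_force: [3.5, -5.6, -0.4]
grip_width: 0.0001
```

Run:
```python
from h import *
o=r.get_obs(); print(o['contact_force'],o['tcp_pos'])
d=grab("side")
crop(d,255,210,130,110,"d5c",5)
o=r.get_obs(); print(o['contact_force'],o['tcp_pos'])
```

```text
[ 3.48118758 -5.62371515 -0.42221855] [ 0.54904323 -0.04262742  0.04885282]
[ 3.10009375 -4.19220547 -0.14765124] [ 0.54902504 -0.04261021  0.04885288]
```

View pics/d5c.png

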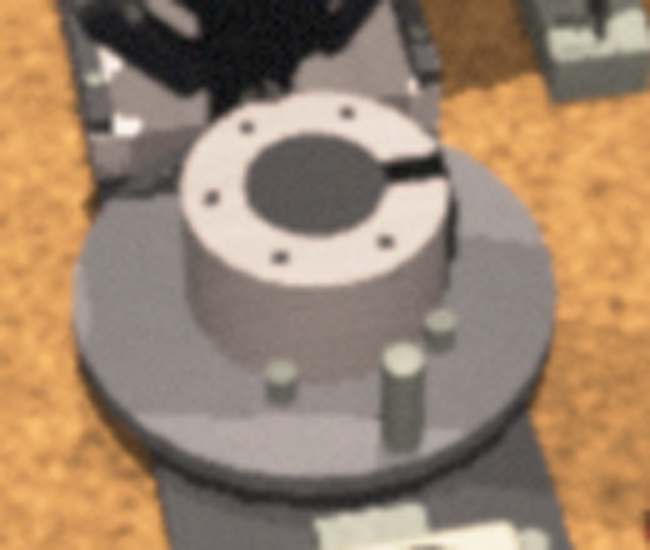

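The housing is seated: reaction is about 6.6 N, and its centre is at side (317.7,246.4) against the predicted (317.3,246.2). Now I'll back off, rise, go to the post and measure the label's angle on the way.

>>> send_rows(
  rows="0.004 -0.009 0 0 0 0; 0.004 -0.009 0 0 0 0; 0.004 -0.009 0 0 0 0; 0 0 0.03 0 0 0; 0 0 0.03 0 0 0; 0 0 0.03 0 0 0; 0 0 0 0 0 0",
  grip=0.05,
)

```text
clock: 8.7
tcp_pos: [0.5624, -0.0693, 0.1423]
orientation: [-1.374, 0.891, -0.901]
contact_force: [1.2, 0.9, 0.4]
grip_width: 0.0503
```

```bash
cat > bar.py <<'E'
from h import *
import sys
# housing centre from dark middle circle, bar pixels from dark mask beyond it, all on z=.082
def bar(f,tag,c=np.array([.526,.009,.082])):
    g=cv2.cvtColor(f["bgr"],cv2.COLOR_BGR2GRAY).astype(float)
    best=[]
    th=np.radians(np.arange(0,360,1.0)); 
    prof=[]
    for t in th:
        v=[]
        for rr in np.arange(.027,.042,.001):
            u=proj(f,c+[rr*np.cos(t),rr*np.sin(t),0]); 
            v.append(cv2.getRectSubPix(g.astype(np.float32),(1,1),(float(u[0]),float(u[1])))[0,0])
        prof.append(np.mean(v))
    prof=np.array(prof); i=prof.argmin(); 
    sel=(np.abs((np.arange(360)-i+180)%360-180)<18)
    w=np.clip(np.median(prof)*.75-prof,0,None)*sel
    z=np.sum(w*np.exp(1j*th)); print(tag,"bar angle",np.degrees(np.angle(z)).round(2),"min",prof.min().round(0),"med",np.median(prof).round(0))
E
python3 - <<'E'
from bar import *
s=grab("scene");d=grab("side");w=grab("wrist")
crop(s,260,180,150,120,"s6c",5); crop(d,255,210,130,110,"d6c",5); cv2.imwrite("pics/w6.png",w["bgr"])
bar(s,"s");bar(d,"d")
def up(x,y,x0,y0,k): return x0+(x+.5)/k-.5, y0+(y+.5)/k-.5
o=r.get_obs();print(o['tcp_pos'])
E
```

```text
s bar angle 139.5 min 18.0 med 173.0
d bar angle -166.83 min 32.0 med 217.0
[ 0.55913044 -0.06884686  0.13771701]
```

View pics/d6c.png

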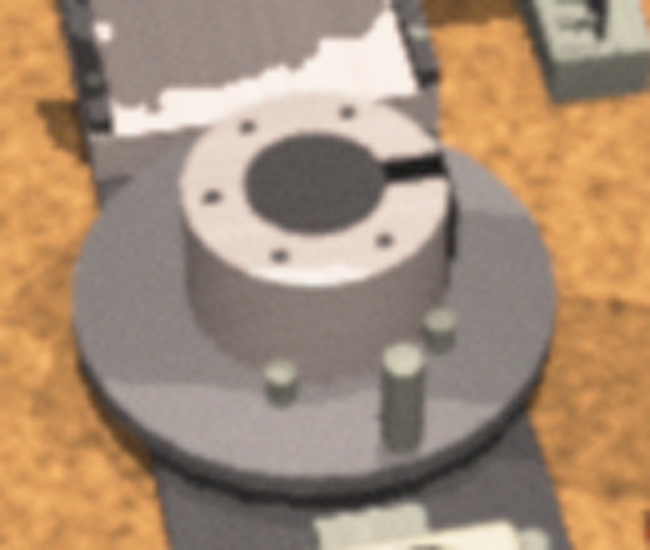

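View pics/w6.png

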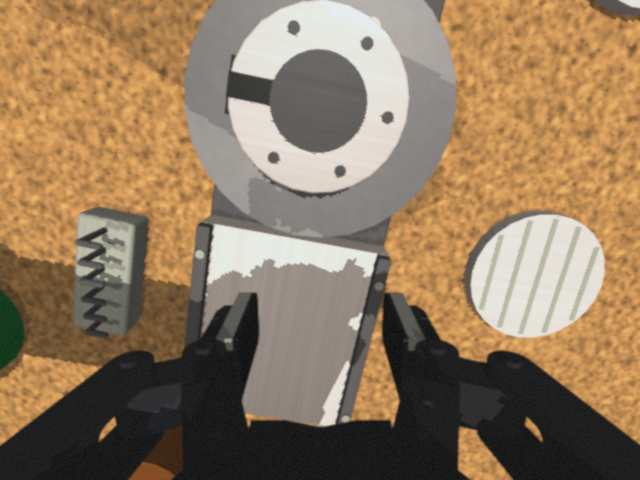

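View pics/s6c.png

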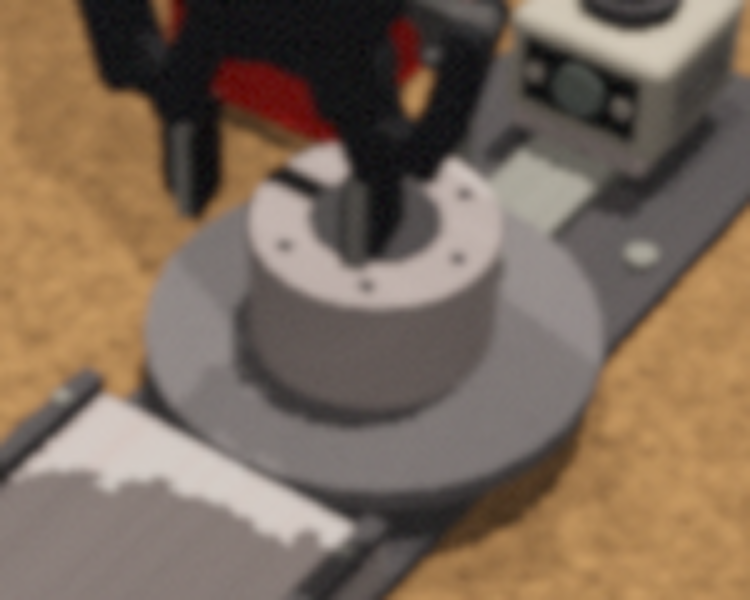

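Side view gives the bar at -166.8°; the scene reading was spoiled because a finger covered it. Needed turn is about -90.7°. Going to the post.

>>> send_rows(
  rows="-0.0107 0.0247 0 0 0 0; -0.0107 0.0247 0 0 0 0; -0.0107 0.0247 0 0 0 0; -0.0107 0.0247 0 0 0 0; -0.0107 0.0247 0 0 0 0; -0.0107 0.0247 0 0 0 0; 0 0 0 0 0 0; 0 0 0 0 0 0",
)

```text
clock: 9.65
tcp_pos: [0.4946, 0.0797, 0.1372]
orientation: [-1.381, 0.896, -0.894]
contact_force: [-0.3, -0.2, 0.4]
grip_width: 0.0501
```

Run:
```python
from h import *
o=r.get_obs();print(o['tcp_pos'],R.from_rotvec(o['orientation']).as_matrix().round(3)[:,2],o['joints'].round(2))
s=grab("scene");d=grab("side")
a=cv2.resize(s["bgr"][120:300,240:480],None,fx=2.5,fy=2.5);b=cv2.resize(d["bgr"][180:360,220:460],None,fx=2.5,fy=2.5);cv2.imwrite("pics/sd7.png",cv2.resize(np.hstack([a,b]),(800,300)))
```

```text
[0.49459108 0.07971299 0.137196  ] [ 0.913  0.408 -0.002] [-0.2   0.32 -0.1   2.05  0.04  0.78  0.1 ]
```

View pics/sd7.png

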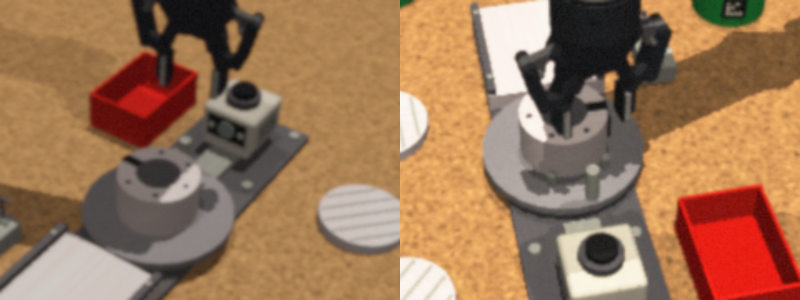

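>>> send_rows(
  rows="0 0 -0.02 0 0 0; 0 0 -0.02 0 0 0; 0 0 -0.02 0 0 0; 0 0 -0.02 0 0 0; 0 0 -0.002 0 0 0; 0 0 0 0 0 0",
)

```text
clock: 10.35
tcp_pos: [0.4953, 0.0787, 0.056]
orientation: [-1.379, 0.898, -0.896]
contact_force: [0.2, -0.3, -0.8]
grip_width: 0.05
```

>>> send_rows(
  rows="0 0 0 0 0 0; 0 0 0 0 0 0; 0 0 0 0 0 0; 0 0 0 0 0 0; 0 0 0 0 0 0",
  grip=0.02,
  grip_force=20,
)

```text
clock: 10.85
tcp_pos: [0.4956, 0.0798, 0.0566]
orientation: [-1.378, 0.895, -0.896]
contact_force: [1.3, -0.5, 0.4]
grip_width: 0.02
```

Run:
```python
from h import *
o=r.get_obs();print(o['tcp_pos'],o['contact_force'])
s=grab("scene");d=grab("side")
a=cv2.resize(s["bgr"][120:300,240:480],None,fx=2.5,fy=2.5);b=cv2.resize(d["bgr"][180:360,220:460],None,fx=2.5,fy=2.5);cv2.imwrite("pics/sd8.png",cv2.resize(np.hstack([a,b]),(800,300)))
# arc rows: 18 rows of -5deg about centre c
c=np.array([.526,.009]); p=np.array([.4946,.0797]); print(np.hypot(*(p-c)),np.degrees(np.arctan2(*(p-c)[::-1])))
rad=.077
for a in np.arange(114,22,-5.): 
    q=np.radians([a,a-5]); print(a,((np.cos(q[1])-np.cos(q[0]))*rad).round(4),((np.sin(q[1])-np.sin(q[0]))*rad).round(4))
```

```text
[0.49556368 0.07975933 0.05661287] [ 1.25911394 -0.45230287  0.37476791]
0.07735922698683075 113.94744873880002
114.0 0.0062 0.0025
109.0 0.0064 0.0019
104.0 0.0066 0.0013
99.0 0.0067 0.0008
94.0 0.0067 0.0002
89.0 0.0067 -0.0004
84.0 0.0066 -0.001
79.0 0.0065 -0.0016
74.0 0.0064 -0.0021
69.0 0.0062 -0.0027
64.0 0.0059 -0.0032
59.0 0.0056 -0.0037
54.0 0.0053 -0.0042
49.0 0.0049 -0.0046
44.0 0.0045 -0.005
39.0 0.004 -0.0054
34.0 0.0035 -0.0057
29.0 0.003 -0.006
24.0 0.0025 -0.0062
```

View pics/sd8.png

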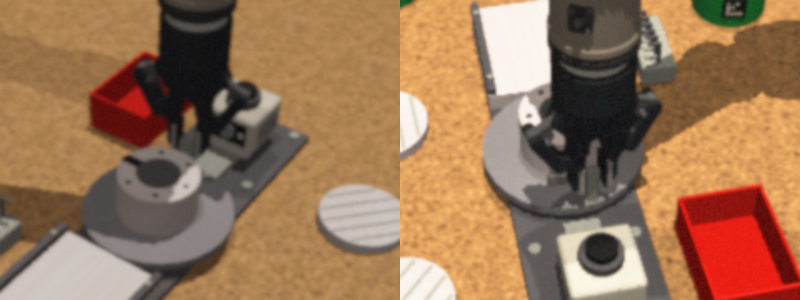

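>>> send_rows(
  rows="0.0031 0.0013 0 0 0 -0.0436; 0.0031 0.0012 0 0 0 -0.0437; 0.0064 0.0019 0 0 0 -0.0873; 0.0066 0.0013 0 0 0 -0.0873; 0.0067 0.0008 0 0 0 -0.0873",
)

```text
clock: 11.45
tcp_pos: [0.5204, 0.0857, 0.056]
orientation: [-1.242, 1.162, -1.16]
contact_force: [-2.4, -1.7, 0.6]
grip_width: 0.0201
```

Run:
```python
from h import *
o=r.get_obs();print(o['tcp_pos'],o['contact_force'])
s=grab("scene")
cv2.imwrite("pics/s9.png",cv2.resize(s["bgr"][120:300,240:480],None,fx=2.5,fy=2.5))
```

```text
[0.52041381 0.08567532 0.05598905] [-2.35747681 -1.74591796  0.58342297]
```

View pics/s9.png

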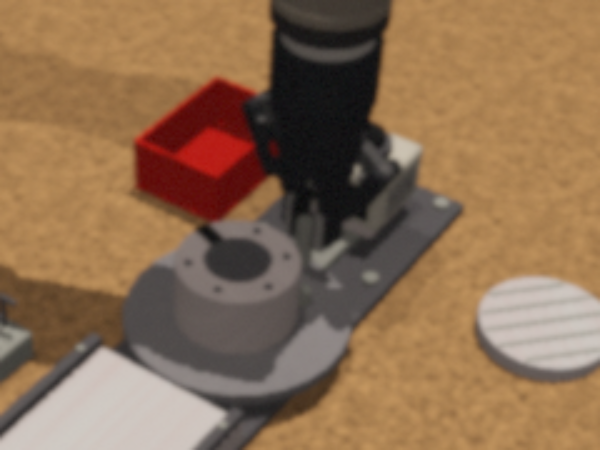

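It turns with about 2.5 N. Continuing 65°.

>>> send_rows(
  rows="0.0067 0.0002 0 0 0 -0.0873; 0.0067 -0.0004 0 0 0 -0.0873; 0.0066 -0.001 0 0 0 -0.0873; 0.0065 -0.0016 0 0 0 -0.0873; 0.0064 -0.0021 0 0 0 -0.0873; 0.0062 -0.0027 0 0 0 -0.0873; 0.0059 -0.0032 0 0 0 -0.0873",
)

```text
clock: 12.2
tcp_pos: [0.5653, 0.0755, 0.0559]
orientation: [-0.903, 1.599, -1.597]
contact_force: [-2.8, 0.1, 0.6]
grip_width: 0.0199
```

>>> send_rows(
  rows="0.0056 -0.0037 0 0 0 -0.0873; 0.0053 -0.0042 0 0 0 -0.0873; 0.0049 -0.0046 0 0 0 -0.0873; 0.0045 -0.005 0 0 0 -0.0873; 0.004 -0.0054 0 0 0 -0.0873; 0.0017 -0.0029 0 0 0 -0.0437; 0 0 0 0 0 0; 0 0 0 0 0 0",
)

```text
clock: 13.0
tcp_pos: [0.5924, 0.0496, 0.0563]
orientation: [-0.54, 1.91, -1.91]
contact_force: [-0.3, 0.0, 0.7]
grip_width: 0.0201
```

Run:
```python
from bar import *
o=r.get_obs();print(o['tcp_pos'],o['contact_force'],o['clock'])
p=o['tcp_pos'][:2]-[.526,.009]; print(np.hypot(*p),np.degrees(np.arctan2(p[1],p[0])))
s=grab("scene");d=grab("side");bar(s,"s");bar(d,"d")
a=cv2.resize(s["bgr"][120:300,240:480],None,fx=2.5,fy=2.5);b=cv2.resize(d["bgr"][180:360,220:460],None,fx=2.5,fy=2.5);cv2.imwrite("pics/sd10.png",cv2.resize(np.hstack([a,b]),(800,300)))
```

```text
[0.59236283 0.04963291 0.05632412] [-0.29461924  0.01166501  0.73001088] 13.0
0.07781425637838628 31.47847797604358
s bar angle 115.95 min 39.0 med 124.0
d bar angle 112.83 min 38.0 med 148.0
```

View pics/sd10.png

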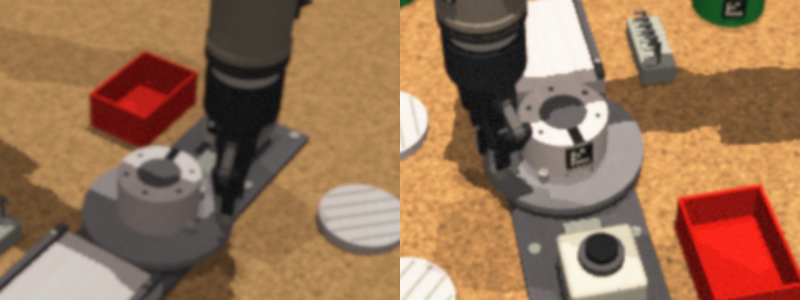

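>>> send_rows(
  rows="0.0029 -0.0051 0 0 0 -0.075; 0.0024 -0.0052 0 0 0 -0.075; 0 0 0 0 0 0; 0 0 0 0 0 0",
)

```text
clock: 13.5
tcp_pos: [0.5977, 0.0393, 0.0564]
orientation: [-0.406, 2.001, -2.001]
contact_force: [0.1, -0.1, -0.1]
grip_width: 0.0203
```

Run:
```python
from bar import *
o=r.get_obs()
p=o['tcp_pos'][:2]-[.526,.009]; print(np.hypot(*p),np.degrees(np.arctan2(p[1],p[0])))
s=grab("scene");d=grab("side");bar(s,"s");bar(d,"d")
crop(d,255,210,130,110,"d11c",5);crop(s,260,160,150,120,"s11c",5)
```

```text
0.07783833284036985 22.919523592903207
s bar angle 107.5 min 40.0 med 156.0
d bar angle 104.28 min 38.0 med 182.0
```

View pics/d11c.png

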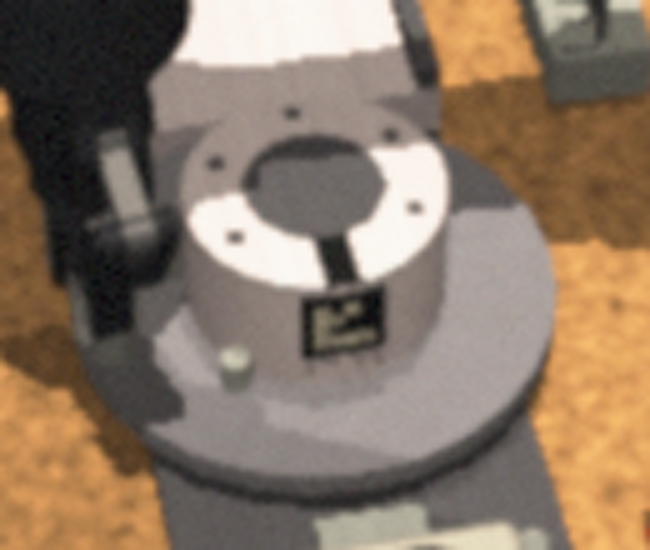

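View pics/s11c.png

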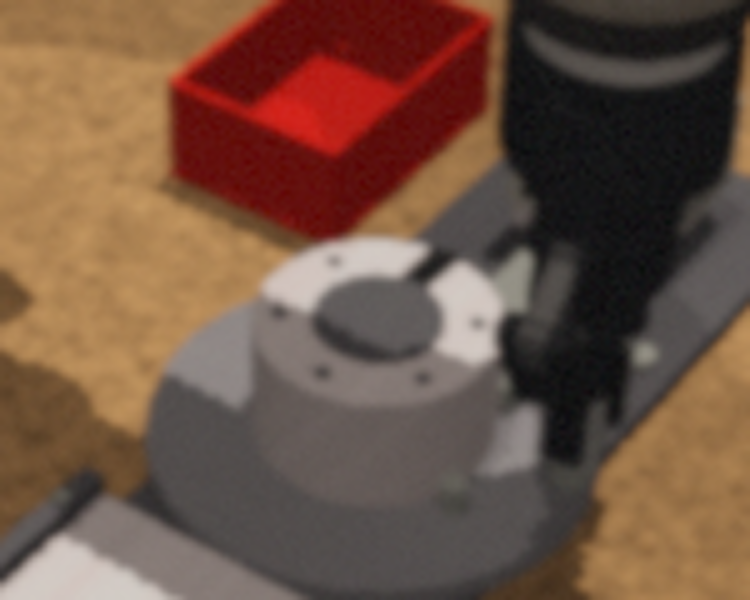

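Run:
```python
from bar import *
def up(x,y,x0,y0,k): return x0+(x+.5)/k-.5, y0+(y+.5)/k-.5
s=grab("scene");d=grab("side")
cs=onz(s,*up(378,316,260,160,5),.082); cd=onz(d,*up(315.5,186,255,210,5),.082); print(cs,cd)
bar(s,"s",cs);bar(d,"d",cd)
m=onz(d,*up(343,322,255,210,5),.063); print("label",m,np.degrees(np.arctan2(*(m-cd)[[1,0]])),np.hypot(*(m-cd)[:2]))
```

```text
[0.52322601 0.00988621 0.082     ] [0.52522135 0.01034652 0.082     ]
s bar angle 103.45 min 39.0 med 167.0
d bar angle 103.65 min 38.0 med 201.0
label [0.51498284 0.05352948 0.063     ] 103.33831023666478 0.04438011762416168
```

>>> send_rows(
  rows="0 0 0 0 0 0; 0 0 0 0 0 0; 0 0 0.03 0 0 0; 0 0 0.03 0 0 0; 0 0 0.03 0 0 0; 0.01 -0.02 0.04 0 0 0.1; 0.01 -0.02 0.04 0 0 0.1; 0 -0.02 0.04 0 0 0.14; 0 -0.02 0.03 0 0 0.14; 0 -0.01 0.02 0 0 0.14; 0 0 0 0 0 0.14; 0 0 0 0 0 0.14; 0 0 0 0 0 0.14; 0 0 0 0 0 0.14; 0 0 0 0 0 0; 0 0 0 0 0 0",
  grip=0.04,
)

```text
clock: 15.3
tcp_pos: [0.6175, -0.0509, 0.3162]
orientation: [-1.211, 1.206, -1.206]
contact_force: [0.8, 0.3, -0.6]
grip_width: 0.0399
```

Run:
```python
from bar import *
o=r.get_obs();print(o['tcp_pos'],o['clock'],R.from_rotvec(o['orientation']).as_matrix().round(3)[:,2])
w=grab("wrist","w12");s=grab("scene","s12");d=grab("side","d12")
import pickle;pickle.dump((s,d,w),open("f12.pkl","wb"))
```

```text
[ 0.61750503 -0.05085116  0.31624781] 15.3 [ 1.     0.004 -0.   ]
```

View pics/w12.png

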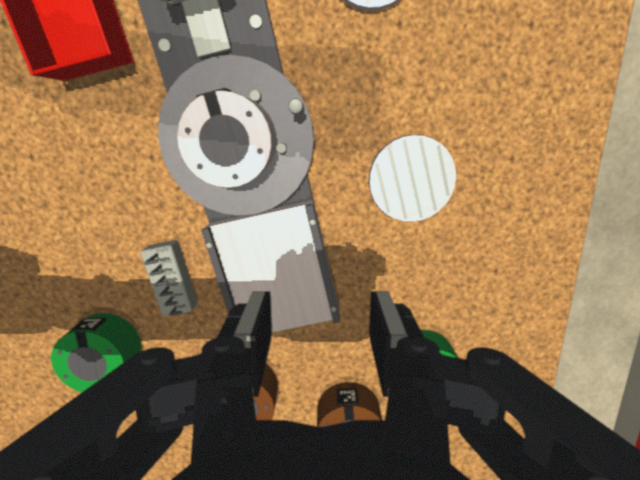

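The wrist view shows the bar at (212,103) pointing up towards the reader and the housing's dark centre at (224,140). I'll compare it with the base's long edges in the same view.

Run:
```python
from bar import *
import pickle
s,d,w=pickle.load(open("f12.pkl","rb"))
crop(w,130,0,200,160,"w12a",4); crop(w,190,190,160,140,"w12b",5)
def hole(f,u,v,z=.082,hi=120):
    g=cv2.cvtColor(f["bgr"],cv2.COLOR_BGR2GRAY)
    return g[int(v)-3:int(v)+3,int(u)-3:int(u)+3].mean()
print(hole(w,224,140))
g=cv2.cvtColor(w["bgr"],cv2.COLOR_BGR2GRAY)
m=((g<110)).astype(np.uint8); m2=np.zeros_like(m); cv2.circle(m2,(224,140),38,1,-1); m&=m2
op=cv2.morphologyEx(m,cv2.MORPH_OPEN,cv2.getStructuringElement(cv2.MORPH_ELLIPSE,(21,21)))
M=cv2.moments(op,True); c=(M['m10']/M['m00'],M['m01']/M['m00']); print(c,M['m00'])
C=onz(w,*c,.082); print(C); bar(w,"w",C)
```

```text
93.55555555555556
(221.93592057761734, 131.55595667870037) 1108.0
[0.5242356  0.01661575 0.082     ]
w bar angle 106.1 min 83.0 med 202.0
```

View pics/w12a.png

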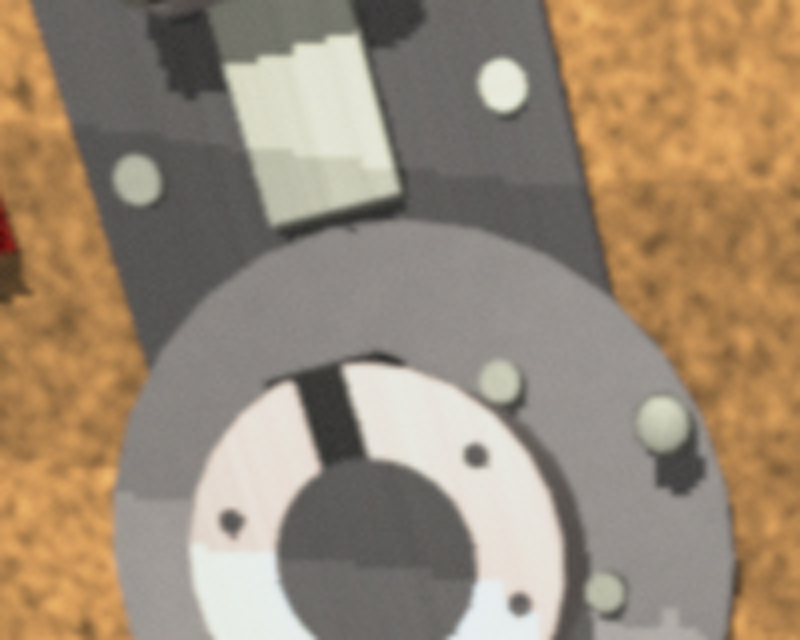

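View pics/w12b.png

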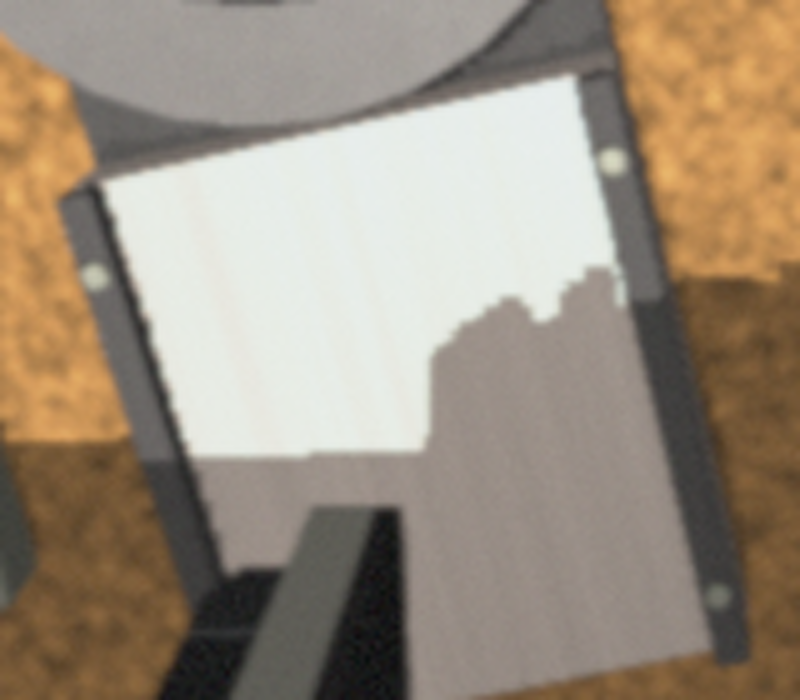

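Run:
```python
from bar import *
import pickle
s,d,w=pickle.load(open("f12.pkl","rb"))
def up(x,y,x0,y0,k): return x0+(x+.5)/k-.5, y0+(y+.5)/k-.5
def an(a,b): return np.degrees(np.arctan2(b[1]-a[1],b[0]-a[0]))
W=lambda x,y,z:onz(w,*up(x,y,130,0,4),z)
print("bar edges",an(W(326,466,.082),W(300,380,.082)),an(W(368,460,.082),W(345,368,.082)))
print("base L,R",an(W(150,355,.01),W(35,0,.01)),an(W(609,295,.01),W(547,0,.01)))
print("slide L,R",an(W(270,226,.012),W(226,70,.012)),an(W(400,190,.012),W(360,35,.012)))
X=lambda x,y,z:onz(w,*up(x,y,190,190,5),z)
print("rail R in",an(X(710,650,.042),X(580,80,.042)),"screws",an(X(718,597,.042),X(612,160,.042)),"rail L out",an(X(190,600,.042),X(65,205,.042)))
print("shelf edge",an(X(105,180,.032),X(575,75,.032)))
# ring fit
g=cv2.cvtColor(w["bgr"],cv2.COLOR_BGR2GRAY)
m2=np.zeros_like(g); cv2.circle(m2,(224,140),52,1,-1)
m=((g>165)&(m2>0)).astype(np.uint8)
cs,_=cv2.findContours(m,cv2.RETR_EXTERNAL,cv2.CHAIN_APPROX_NONE); k=max(cs,key=cv2.contourArea)
h=cv2.convexHull(k); e=cv2.fitEllipse(h); print(e); C=onz(w,*e[0],.082); print(C); bar(w,"w",C)
# post and pins -> platter angle in wrist
P=W(662,423,.074);p1=W(501,382,.044);p2=W(606,592,.044)
cc=np.array([.526,.009]);print("post",P,an(np.r_[cc],P),"pins-90",an(p1,p2)+90, p1,p2)
c2=C[:2];print("post via ring centre",an(c2,P), "post-label 281? (init post 114 - label -166.8)")
```

```text
bar edges 103.47392636558497 100.90485772589821
base L,R 103.29395903073336 101.42057792500192
slide L,R 102.43190435280408 102.41090940953518
rail R in 102.2225438043873 screws 103.10359773889999 rail L out 102.47045326919694
shelf edge 12.908975773475866
((223.3326416015625, 138.94277954101562), (92.34906768798828, 98.4857177734375), 147.9064178466797)
[0.52508989 0.00985663 0.082     ]
w bar angle 104.46 min 56.0 med 228.0
post [0.59335305 0.04060917 0.074     ] 25.140936258246715 pins-90 26.016660468959323 [0.55079764 0.0518015  0.044     ] [ 5.76091922e-01 -2.12122414e-05  4.40000000e-02]
post via ring centre 24.25155991665816 post-label 281? (init post 114 - label -166.8)
```

Run:
```python
from bar import *
import pickle
s,d,w=pickle.load(open("f12.pkl","rb"))
crop(d,275,215,90,75,"d13",8); crop(s,295,195,90,75,"s13",8)
```

```text
(no output)
```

View pics/d13.png

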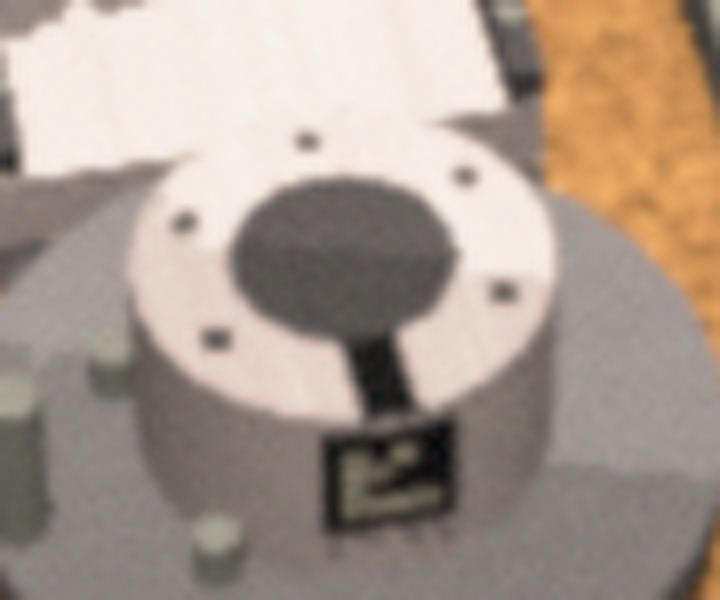

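View pics/s13.png

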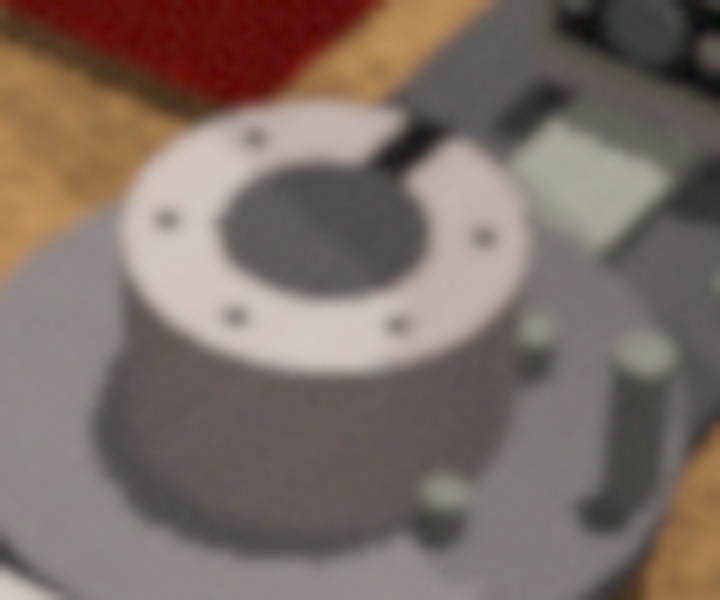

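Run:
```python
from bar import *
import pickle
from scipy.optimize import least_squares
s,d,w=pickle.load(open("f12.pkl","rb"))
def up(x,y,x0,y0,k): return x0+(x+.5)/k-.5, y0+(y+.5)/k-.5
H=dict(d=(d,275,215,8,[(183,222),(308,139),(466,176),(503,291),(217,339)]),
 s=(s,295,195,8,[(255,137),(167,218),(235,316),(397,323),(485,236)]))
for n,(f,x0,y0,k,pts) in H.items():
    P=np.array([onz(f,*up(x,y,x0,y0,k),.082)[:2] for x,y in pts])
    a=np.degrees(np.arctan2(*(P-P.mean(0)-[0.,0.]).T[::-1]))
    c0=np.array([.525,.0098]); kk=np.round((np.degrees(np.arctan2(*(P-c0).T[::-1]))-103)/60)
    def fun(q): t=q[2]+kk*np.pi/3; return (P-np.c_[q[0]+q[3]*np.cos(t),q[1]+q[3]*np.sin(t)]).ravel()
    o=least_squares(fun,[*c0,np.radians(103),.034]); print(n,kk,o.x[:2].round(4),np.degrees(o.x[2]).round(2),o.x[3].round(4),(np.abs(o.fun).max()*1e3).round(2))
    bar(f,n,np.r_[o.x[:2],.082])
# wrist
g=cv2.cvtColor(w["bgr"],cv2.COLOR_BGR2GRAY); 
crop(w,165,80,120,115,"w13",6)
# label edges in side
D=lambda x,y,z:onz(d,*up(x,y,275,215,8),z)
an=lambda a,b:np.degrees(np.arctan2(b[1]-a[1],b[0]-a[0]))
print("label top/bot edge normal",an(D(455,420,.077),D(323,437,.077))+90,an(D(456,508,.049),D(328,531,.049))+90)
# reader front edge
d2=d
```

```text
d [-2. -3. -4.  1. -1.] [0.5257 0.0098] 104.24 0.0349 0.49
d bar angle 104.15 min 28.0 med 216.0
s [ 1. -4. -3. -2. -1.] [0.5236 0.0094] 104.51 0.0351 0.42
s bar angle 104.03 min 34.0 med 180.0
label top/bot edge normal 101.22272000234125 104.75748651070322
```

View pics/w13.png

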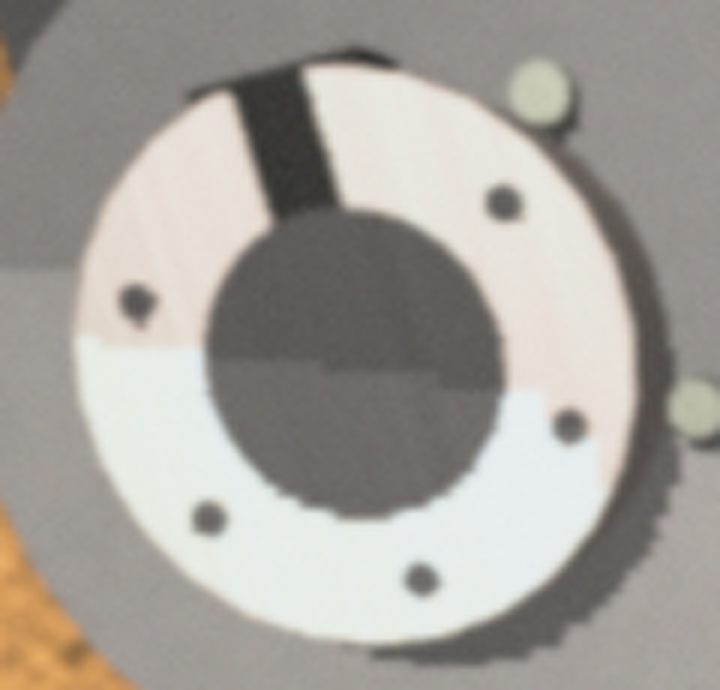

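Run:
```python
from bar import *
import pickle
from scipy.optimize import least_squares
s,d,w=pickle.load(open("f12.pkl","rb"))
def up(x,y,x0,y0,k): return x0+(x+.5)/k-.5, y0+(y+.5)/k-.5
P=np.array([onz(w,*up(x,y,165,80,6),.082)[:2] for x,y in [(138,301),(208,519),(421,579),(569,426),(504,203)]])
c0=np.array([.525,.0098]); kk=np.round((np.degrees(np.arctan2(*(P-c0).T[::-1]))-103)/60)
def fun(q): t=q[2]+kk*np.pi/3; return (P-np.c_[q[0]+q[3]*np.cos(t),q[1]+q[3]*np.sin(t)]).ravel()
o=least_squares(fun,[*c0,np.radians(103),.034]); print(o.x[:2].round(4),np.degrees(o.x[2]).round(2),o.x[3].round(4),(np.abs(o.fun).max()*1e3).round(2)); bar(w,"w",np.r_[o.x[:2],.082])
print(r.get_obs()['tcp_pos'])
```

```text
[0.5253 0.0087] 104.12 0.0349 0.23
w bar angle 104.27 min 56.0 med 228.0
[ 0.61758676 -0.0506692   0.31625589]
```

The hole-pattern and bar fits in all three views agree: label at 104.2°, station's +y at 102.5°. That leaves -1.7° to correct, so I'm going back to the post for a fine nudge.

>>> send_rows(
  rows="-0.002 0.009 -0.01 0 0 -0.118; -0.002 0.009 -0.01 0 0 -0.118; -0.002 0.009 -0.02 0 0 -0.118; -0.002 0.009 -0.02 0 0 -0.118; -0.002 0.009 -0.02 0 0 -0.118; -0.002 0.009 -0.02 0 0 -0.118; -0.002 0.009 -0.02 0 0 -0.118; -0.002 0.009 -0.02 0 0 -0.118; -0.002 0.009 -0.02 0 0 -0.118; -0.002 0.009 -0.01 0 0 -0.118; 0 0 0 0 0 0; 0 0 0 0 0 0",
)

```text
clock: 16.65
tcp_pos: [0.5979, 0.0393, 0.1466]
orientation: [-0.407, 2.0, -2.001]
contact_force: [-0.7, -0.2, -0.1]
grip_width: 0.0402
```

Run:
```python
from h import *
o=r.get_obs();print(o['tcp_pos'],o['orientation'])
```

```text
[0.59790733 0.03929563 0.14663191] [-0.40697361  2.00004999 -2.0011814 ]
```

>>> send_rows(
  rows="0 0 -0.02 0 0 0; 0 0 -0.02 0 0 0; 0 0 -0.02 0 0 0; 0 0 -0.02 0 0 0; 0 0 -0.01 0 0 0; 0 0 0 0 0 0",
)

```text
clock: 17.25
tcp_pos: [0.5973, 0.0386, 0.0559]
orientation: [-0.406, 2.003, -2.003]
contact_force: [0.1, 0.3, 0.8]
grip_width: 0.04
```

>>> send_rows(
  rows="0 0 0 0 0 0; 0 0 0 0 0 0; 0 0 0 0 0 0; 0.0004 -0.0011 0 0 0 -0.015; 0.0004 -0.0011 0 0 0 -0.015; 0 0 0 0 0 0; 0 0 0 0 0 0; 0 0 0 0 0 0",
  grip=0.02,
)

```text
clock: 18.05
tcp_pos: [0.5986, 0.0374, 0.0564]
orientation: [-0.377, 2.02, -2.02]
contact_force: [0.4, 2.8, 1.7]
grip_width: 0.0199
```

```bash
cat > lab.py <<'E'
from bar import *
def up(x,y,x0,y0,k): return x0+(x+.5)/k-.5, y0+(y+.5)/k-.5
E
python3 - <<'E'
from lab import *
s=grab("scene");d=grab("side")
# camera-specific centres found before
bar(s,"s",np.array([.5236,.0094,.082]));bar(d,"d",np.array([.5257,.0098,.082]))
E
```

```text
s bar angle 102.44 min 41.0 med 154.0
d bar angle 102.87 min 39.0 med 205.0
```

>>> send_rows(
  rows="0 0 0 0 0 0; 0 0 0 0 0 0; 0 0 0.02 0 0 0; 0 0 0.03 0 0 0; 0 0 0.03 0 0 0; 0 0 0.03 0 0 0; 0 0 0 0 0 0",
  grip=0.04,
)

```text
clock: 18.85
tcp_pos: [0.601, 0.0364, 0.1704]
orientation: [-0.368, 2.017, -2.018]
contact_force: [0.1, 0.1, -0.5]
grip_width: 0.0398
```

Run:
```python
from lab import *
o=r.get_obs();z=R.from_rotvec(o['orientation']).as_matrix()[:,2];a=np.arctan2(z[1],z[0]);print(o['tcp_pos'],a,.218-a,(np.array([.4719,.2531,.17])-o['tcp_pos']))
s=grab("scene");d=grab("side")
bar(s,"s",np.array([.5236,.0094,.082]));bar(d,"d",np.array([.5257,.0098,.082]))
```

```text
[0.60101178 0.03637891 0.17039214] -1.2031290366929557 1.4211290366929556 [-0.12911178  0.21672109 -0.00039214]
s bar angle 102.42 min 40.0 med 194.0
d bar angle 102.84 min 37.0 med 240.0
```

Label is at about 102.6° against 102.5°. Now to behind the reader with the fingers shut.

>>> send_rows(
  rows="-0.0108 0.0181 0 0 0 0.118; -0.0108 0.0181 0 0 0 0.118; -0.0108 0.0181 0 0 0 0.118; -0.0108 0.0181 0 0 0 0.118; -0.0108 0.0181 0 0 0 0.118; -0.0108 0.0181 0 0 0 0.118; -0.0108 0.0181 0 0 0 0.118; -0.0108 0.0181 0 0 0 0.118; -0.0108 0.0181 0 0 0 0.118; -0.0108 0.0181 0 0 0 0.118; -0.0108 0.0181 0 0 0 0.118; -0.0108 0.0181 0 0 0 0.118; 0 0 0 0 0 0; 0 0 0 0 0 0",
  grip=0,
)

```text
clock: 20.35
tcp_pos: [0.4682, 0.2536, 0.1651]
orientation: [-1.305, 1.052, -1.051]
contact_force: [-0.4, -0.5, 0.7]
grip_width: -0.0002
```

Run:
```python
from lab import *
o=r.get_obs();z=R.from_rotvec(o['orientation']).as_matrix()[:,2];a=np.arctan2(z[1],z[0]);print(o['tcp_pos'],a,o['clock'])
s=grab("scene");d=grab("side");crop(d,240,220,200,150,"d14",4);crop(s,300,100,200,150,"s14",4)
bar(d,"d",np.array([.5257,.0098,.082]))
```

```text
[0.46822916 0.25359393 0.16511144] 0.21243699503868513 20.35
d bar angle 136.23 min 23.0 med 222.0
```

View pics/d14.png

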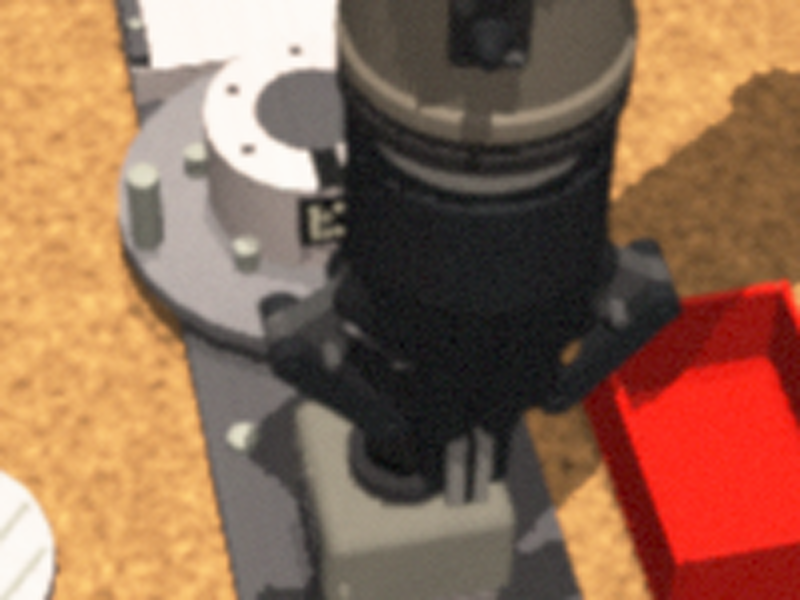

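View pics/s14.png

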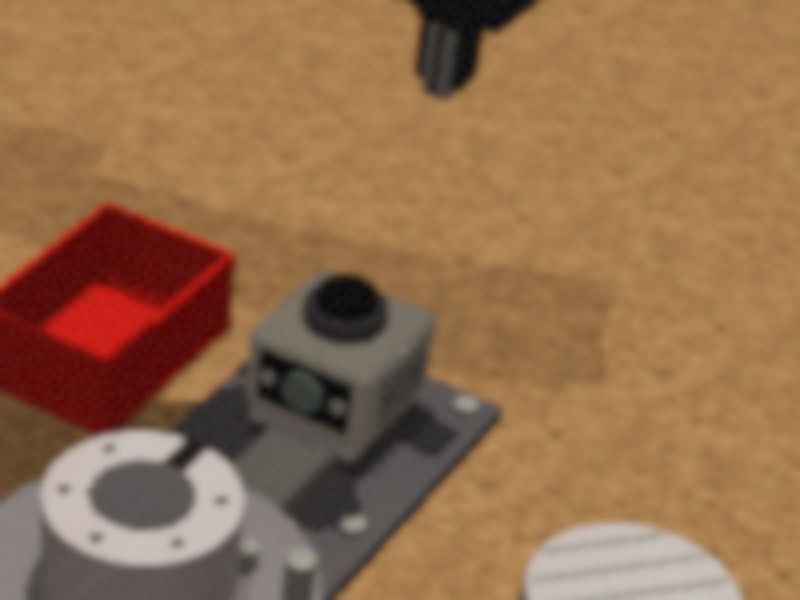

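>>> send_rows(
  rows="0.0034 0.0008 -0.02 0 0 0; 0 0 -0.025 0 0 0; 0 0 -0.025 0 0 0; 0 0 -0.025 0 0 0; 0 0 -0.015 0 0 0; 0 0 -0.005 0 0 0; 0 0 0 0 0 0",
)

```text
clock: 21.15
tcp_pos: [0.4723, 0.254, 0.0507]
orientation: [-1.304, 1.052, -1.052]
contact_force: [0.5, 0.4, 0.0]
grip_width: -0.0002
```

Run:
```python
from lab import *
o=r.get_obs();p=o['tcp_pos']-[.526,.009,0];print(o['tcp_pos'],o['contact_force'],p@[.9763,.2164,0],p@[-.2164,.9763,0])
s=grab("scene");crop(s,300,100,200,150,"s15",4)
```

```text
[0.47229104 0.25403173 0.05072631] [0.49112654 0.42351889 0.02563089] 0.0005888108015261542 0.25084709663673044
```

View pics/s15.png

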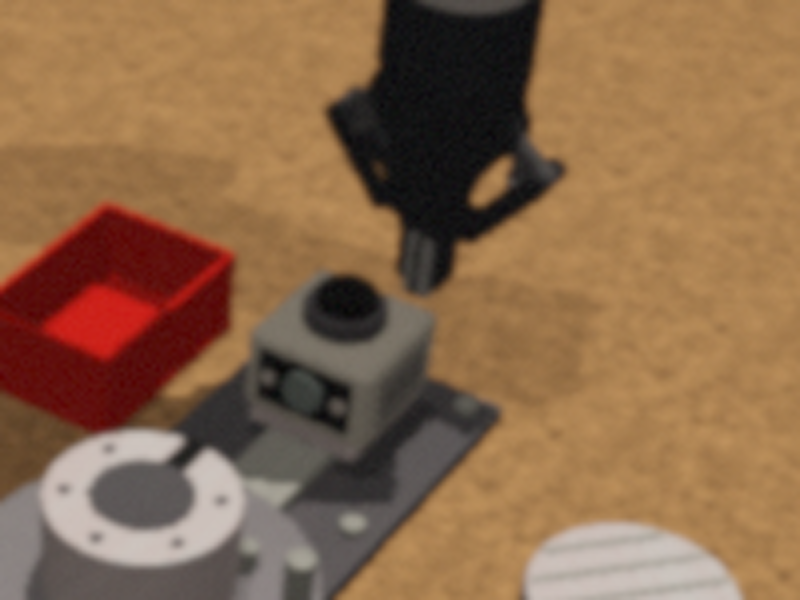

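>>> send_rows(
  rows="0.001 -0.0044 0 0 0 0; 0.001 -0.0044 0 0 0 0; 0.001 -0.0044 0 0 0 0; 0.001 -0.0044 0 0 0 0; 0.001 -0.0044 0 0 0 0; 0.001 -0.0044 0 0 0 0; 0.001 -0.0044 0 0 0 0; 0.001 -0.0044 0 0 0 0; 0.001 -0.0044 0 0 0 0; 0.001 -0.0044 0 0 0 0; 0.001 -0.0044 0 0 0 0; 0.001 -0.0044 0 0 0 0; 0.001 -0.0044 0 0 0 0; 0.001 -0.0044 0 0 0 0; 0.001 -0.0044 0 0 0 0; 0 0 0 0 0 0",
)

```text
clock: 22.8
tcp_pos: [0.4876, 0.1878, 0.0513]
orientation: [-1.303, 1.051, -1.052]
contact_force: [0.3, 0.5, 0.6]
grip_width: -0.0002
```

>>> send_rows(
  rows="0.0004 -0.002 0 0 0 0; 0.0004 -0.002 0 0 0 0; 0.0004 -0.002 0 0 0 0; 0.0002 -0.001 0 0 0 0; 0.0002 -0.001 0 0 0 0; 0 0 0 0 0 0",
)

```text
clock: 23.4
tcp_pos: [0.489, 0.181, 0.0513]
orientation: [-1.303, 1.05, -1.05]
contact_force: [0.8, 2.3, -1.3]
grip_width: 0.0002
```

Run:
```python
from lab import *
o=r.get_obs();p=o['tcp_pos']-[.526,.009,0];print(o['tcp_pos'],o['contact_force'],p@[.9763,.2164,0],p@[-.2164,.9763,0])
```

```text
[0.4889736  0.18096243 0.05131996] [ 0.78112972  2.33730599 -1.30811711] 0.0010637981533835874 0.17589942988062646
```

>>> send_rows(
  rows="0.0002 -0.001 0 0 0 0; 0.0002 -0.001 0 0 0 0; 0.0002 -0.001 0 0 0 0; 0 0 0 0 0 0; 0 0 0 0 0 0",
)

```text
clock: 23.9
tcp_pos: [0.4896, 0.1779, 0.0514]
orientation: [-1.303, 1.05, -1.051]
contact_force: [1.3, 1.9, -0.3]
grip_width: 0.0
```

>>> send_rows(
  rows="0.0002 -0.001 0 0 0 0; 0.0002 -0.001 0 0 0 0; 0 0 0 0 0 0; 0 0 0 0 0 0",
)

```text
clock: 24.3
tcp_pos: [0.4899, 0.176, 0.0514]
orientation: [-1.303, 1.05, -1.05]
contact_force: [1.6, 2.9, 0.4]
grip_width: 0.0003
```

>>> send_rows(
  rows="0.0002 -0.001 0 0 0 0; 0.0002 -0.001 0 0 0 0; 0 0 0 0 0 0; 0 0 0 0 0 0",
)

```text
clock: 24.7
tcp_pos: [0.4902, 0.1747, 0.0514]
orientation: [-1.302, 1.05, -1.049]
contact_force: [0.9, 4.7, -0.8]
grip_width: -0.0004
```

>>> send_rows(
  rows="0.0002 -0.001 0 0 0 0; 0.0002 -0.001 0 0 0 0; 0 0 0 0 0 0; 0 0 0 0 0 0",
)

```text
clock: 25.1
tcp_pos: [0.4902, 0.1747, 0.0514]
orientation: [-1.302, 1.05, -1.047]
contact_force: [-0.0, 9.7, -0.4]
grip_width: 0.0002
```

The end stop is reached: the force rises from 3 to 9.7 N with no further travel. Backing off and lifting to look.

>>> send_rows(
  rows="-0.001 0.0045 0 0 0 0; -0.002 0.009 0 0 0 0; -0.002 0.009 0 0 0 0; 0 0 0.03 0 0 0; 0 0 0.03 0 0 0; 0 0 0.03 0 0 0; 0 0 0 0 0 0; 0 0 0 0 0 0",
)

```text
clock: 25.9
tcp_pos: [0.4856, 0.1948, 0.1416]
orientation: [-1.302, 1.05, -1.05]
contact_force: [-0.2, -0.4, -0.6]
grip_width: 0.0003
```

Run:
```python
from lab import *
o=r.get_obs();print(o['tcp_pos'],o['contact_force'])
s=grab("scene");d=grab("side");crop(s,290,130,160,120,"s16",5);crop(d,240,220,160,120,"d16",5)
for f,n in((s,"s"),(d,"d")): print(n,proj(f,[.499,.131,.092]))
```

```text
[0.4855717  0.19479868 0.14160575] [-0.22231733 -0.38819507 -0.60393278]
s [374.10627433 185.18312587]
d [332.41402607 300.14602969]
```

View pics/s16.png

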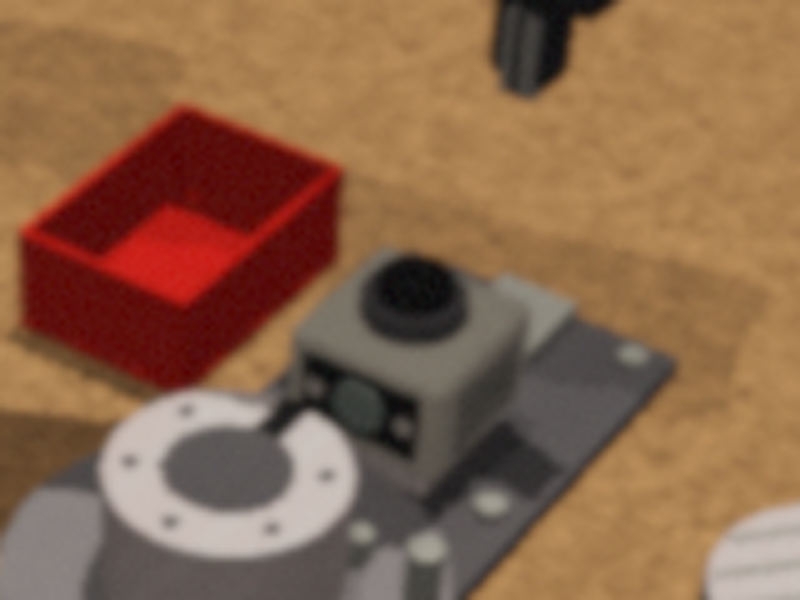

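View pics/d16.png

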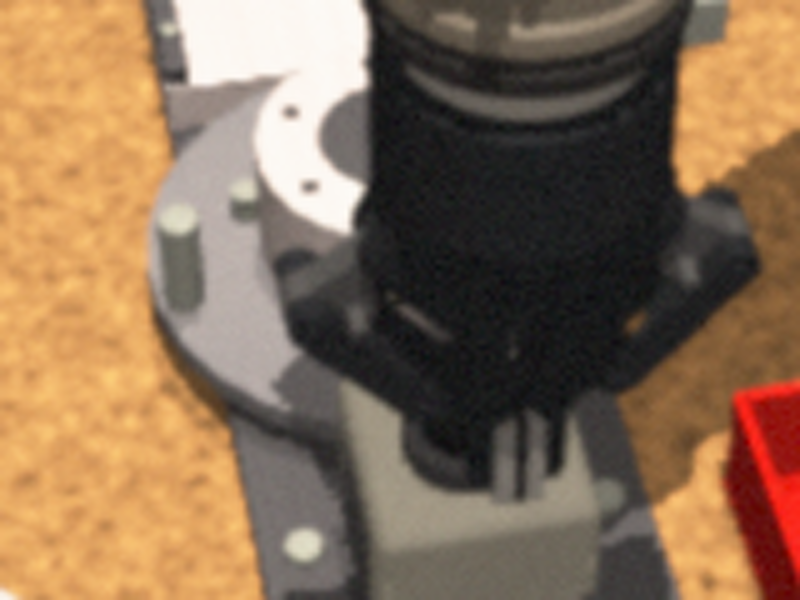

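>>> send_rows(
  rows="0.0033 -0.016 0 0 0 0; 0.0033 -0.016 0 0 0 0; 0.0033 -0.016 0 0 0 0; 0.0031 -0.016 0 0 0 0; 0 0 -0.015 0 0 0; 0 0 -0.015 0 0 0; 0 0 -0.01 0 0 0; 0 0 0 0 0 0; 0 0 0 0 0 0",
)

```text
clock: 26.9
tcp_pos: [0.4983, 0.1306, 0.1009]
orientation: [-1.304, 1.051, -1.05]
contact_force: [0.3, -0.3, -0.4]
grip_width: 0.0
```

Run:
```python
from lab import *
o=r.get_obs();print(o['tcp_pos'],o['contact_force'])
s=grab("scene");crop(s,290,130,160,120,"s17",5)
```

```text
[0.49829752 0.13064473 0.10090169] [ 0.32086719 -0.263157   -0.36962234]
```

View pics/s17.png

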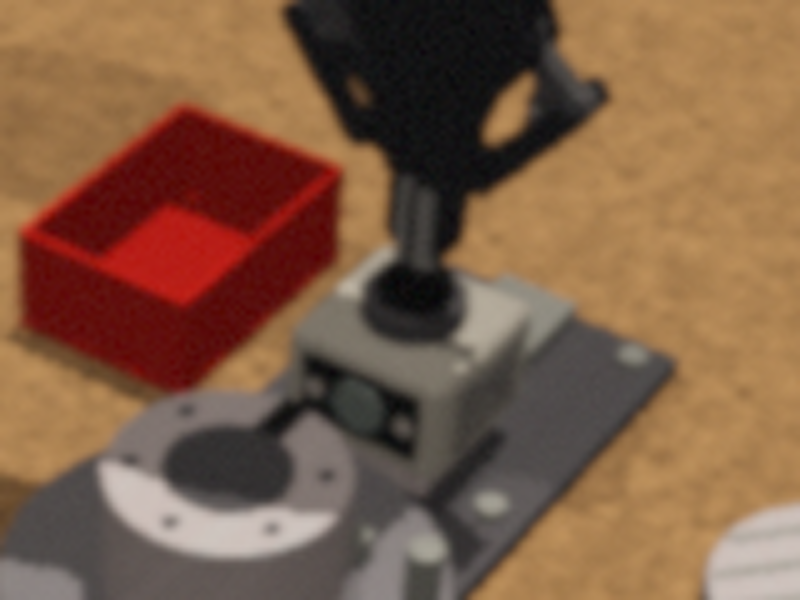

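The fingertip is centred over the button at (417,280). Pressing down.

>>> send_rows(
  rows="0 0 -0.005 0 0 0; 0 0 -0.003 0 0 0; 0 0 -0.002 0 0 0; 0 0 -0.002 0 0 0; 0 0 -0.002 0 0 0; 0 0 0 0 0 0",
)

```text
clock: 27.55
tcp_pos: [0.4986, 0.1307, 0.0873]
orientation: [-1.303, 1.05, -1.05]
contact_force: [-1.3, 0.2, 4.9]
grip_width: -0.0002
```

>>> send_rows(
  rows="0 0 -0.001 0 0 0; 0 0 -0.001 0 0 0; 0 0 0 0 0 0; 0 0 0 0 0 0",
)

```text
clock: 27.95
tcp_pos: [0.4987, 0.1307, 0.086]
orientation: [-1.302, 1.05, -1.05]
contact_force: [-3.9, -0.5, 11.0]
grip_width: -0.0001
```

It is bottomed: 11 N at z = 0.086. Releasing straight up and moving clear.

>>> send_rows(
  rows="0 0 0 0 0 0; 0 0 0.01 0 0 0; 0 0 0.02 0 0 0; 0 0 0.03 0 0 0; 0 0 0.04 0 0 0; 0.01 -0.02 0.05 0 0 -0.07; 0.02 -0.04 0.05 0 0 -0.07; 0.02 -0.04 0.03 0 0 -0.07; 0.02 -0.04 0 0 0 0; 0.02 -0.04 0 0 0 0; 0 0 0 0 0 0; 0 0 0 0 0 0",
)

```text
clock: 29.15
tcp_pos: [0.5811, -0.0358, 0.2958]
orientation: [-1.21, 1.209, -1.208]
contact_force: [-1.0, 0.5, -0.2]
grip_width: 0.0001
```

Run:
```python
from lab import *
o=r.get_obs();print(o['tcp_pos'],o['contact_force'],o['clock'])
s=grab("scene","s18");d=grab("side","d18");w=grab("wrist","w18")
import pickle;pickle.dump((s,d,w),open("f18.pkl","wb"))
bar(s,"s",np.array([.5236,.0094,.082]));bar(d,"d",np.array([.5257,.0098,.082]));bar(w,"w",np.array([.5253,.0087,.082]))
crop(d,255,210,150,120,"d18c",5);crop(s,275,150,150,120,"s18c",5)
```

```text
[ 0.58109592 -0.03581346  0.29576991] [-0.95304193  0.48579282 -0.22541694] 29.15
s bar angle 102.47 min 33.0 med 177.0
d bar angle 102.83 min 30.0 med 217.0
w bar angle 103.25 min 59.0 med 231.0
```

View pics/w18.png

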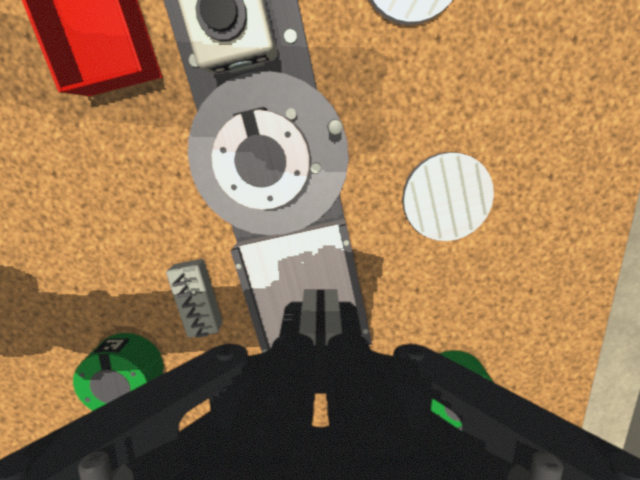

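View pics/d18c.png

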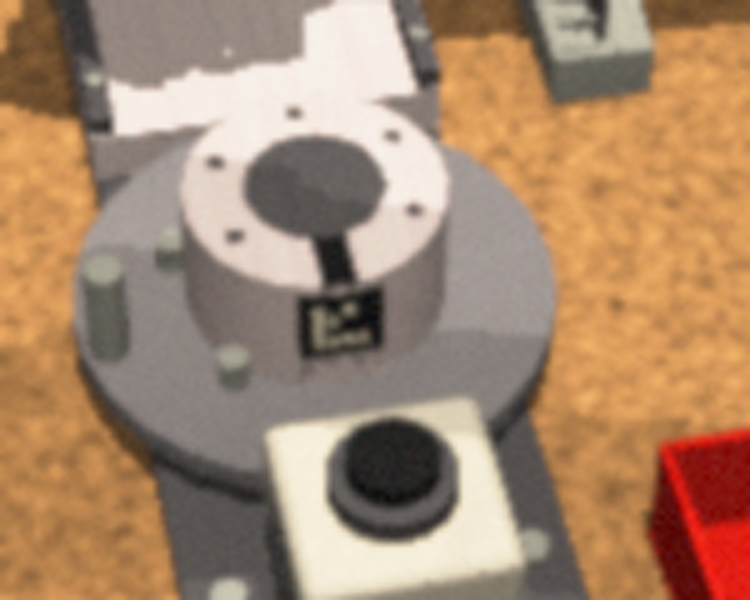

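View pics/s18.png

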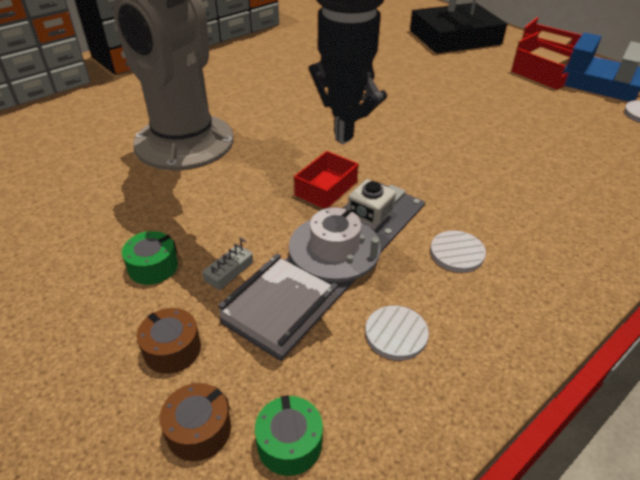

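Run:
```python
from lab import *
import pickle
s,d,w=pickle.load(open("f18.pkl","rb"))
a=onz(d,*up(270,432,255,210,5),.074);b=onz(d,*up(474,402,255,210,5),.074);m=(a+b)/2-[.5257,.0095,0]
print("front face y'",m@[-.2164,.9763,0],"yaw",np.degrees(np.arctan2(*(a-b)[[1,0]])))
s0,d0,_=pickle.load(open("f0.pkl","rb"))
df=cv2.absdiff(s0["bgr"],s["bgr"]).max(2)
for n,(x,y,h) in dict(discB=(430,225,50),discA=(360,300,60),keys=(200,235,50)).items(): print(n,np.percentile(df[y:y+h,x:x+h],[50,95]))
crop(w,185,60,180,180,"w18c",4)
```

```text
front face y' 0.09525829562565978 yaw 12.201863965078086
discB [10. 12.]
discA [10. 74.]
keys [ 8. 61.]
```

View pics/w18c.png

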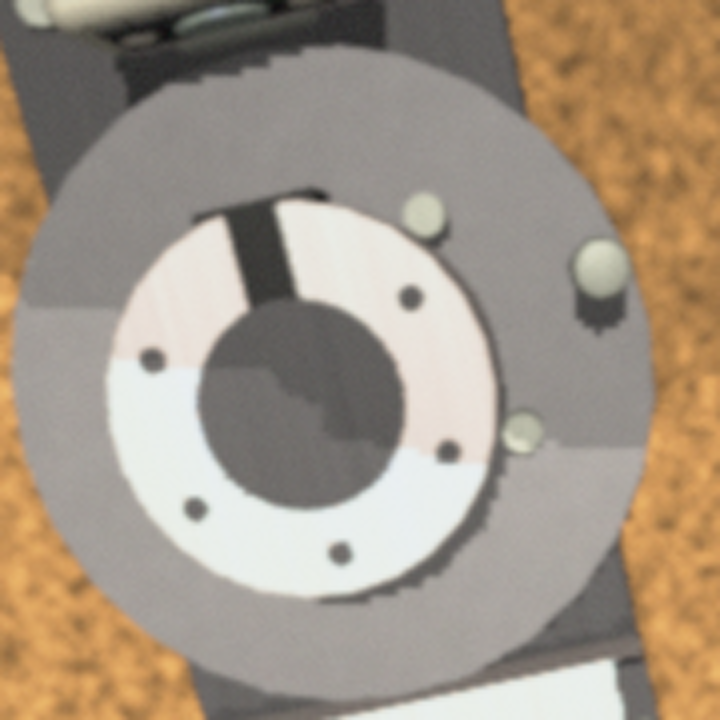

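Run:
```python
from lab import *
import pickle
s,d,w=pickle.load(open("f18.pkl","rb"))
crop(s,340,165,60,50,"s19",12);crop(d,300,280,70,60,"d19",10);crop(w,170,0,120,90,"w19",6)
c=np.array([.526,.009,0]);
print([ (n,proj(f,c+[-.2164*.125,.9763*.125,.092]),proj(f,c+[-.2164*.130,.9763*.130,.092])) for f,n in((s,'s'),(d,'d'),(w,'w'))])
```

```text
[('s', array([374.10138424, 185.1632674 ]), array([375.50795112, 183.89524688])), ('d', array([332.44672999, 300.16615264]), array([333.11664432, 302.7219637 ])), ('w', array([218.86448375,   5.98411339]), array([217.06650892,  -0.9785442 ]))]
```

View pics/d19.png

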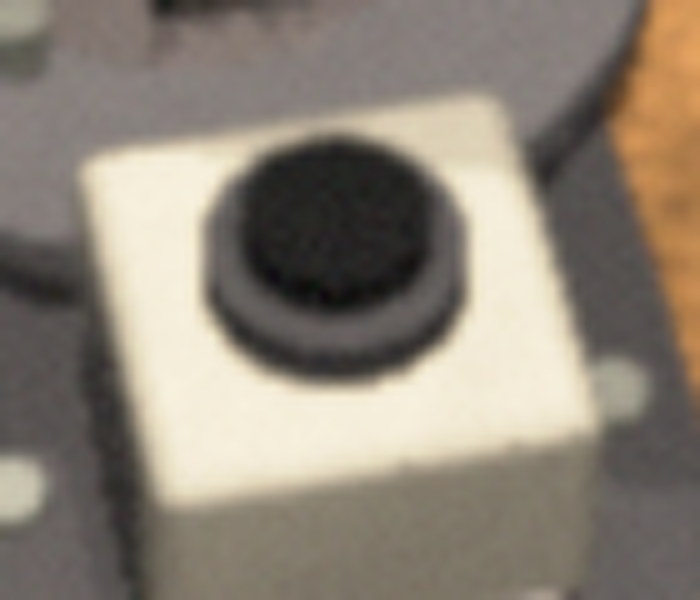

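View pics/s19.png

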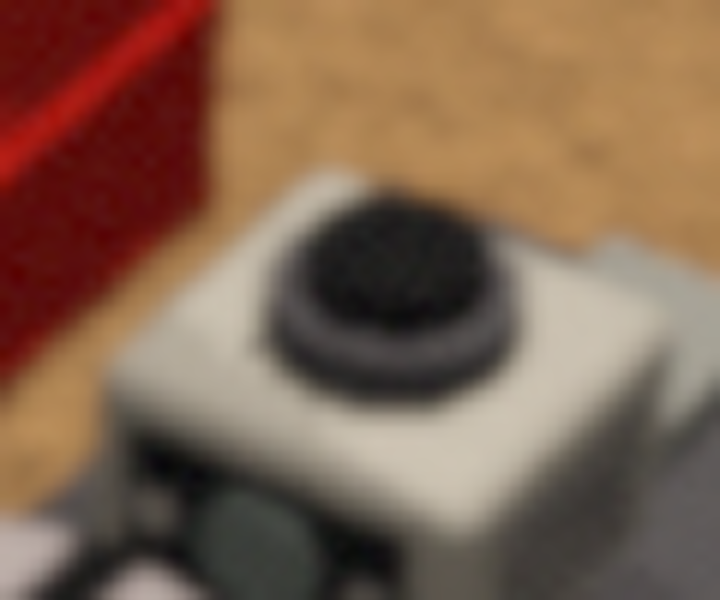

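View pics/w19.png

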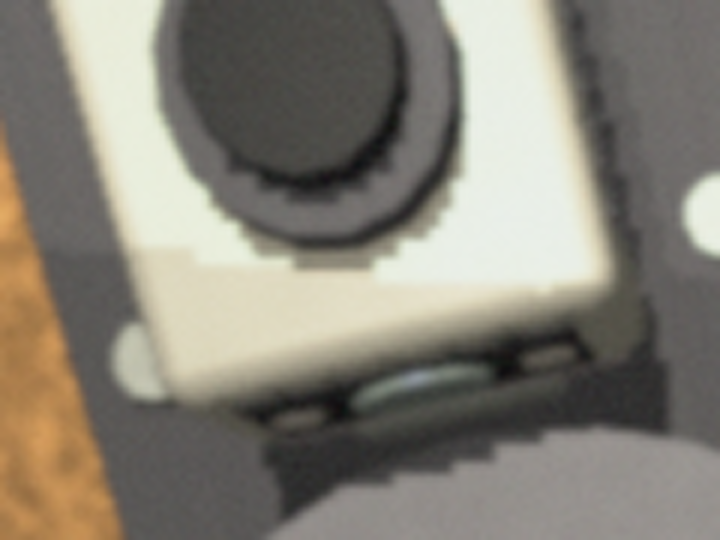

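The button's position gives about 128 mm (side), 122 mm (scene) and 121 mm (wrist) from the axis, against 125 mm expected at the end stop. That scatter is within calibration error, and the force stop agrees. Handing in.

Run:
```python
from bench import r
print(r.hand_in()); print(r.get_obs()['clock'])
```

```text
the job is handed in; nothing more can be done
None
the job is handed in; nothing more can be done
```

The job was done in the order asked and handed in at about 29 s; hand-in gives no verdict, so success rests on my own checks.

- **Housing:** I slid it off the shelf with the open fingers as a cradle, then pushed it onto both stop pins with the fingers shut, stopping at about 6.6 N. Its centre was within half a pixel of the predicted position. In the last views it is upright and the two pins stand at its side.
- **Label:** I turned the turntable by its post, about -90.7° in all, including a last -1.7° nudge. The final bar angle is 102.5° (scene), 102.8° (side) and 103.3° (wrist). The station's axis is at 102.5°, so the label is within about 1° of square.
- **Reader:** I pushed it until it stopped moving while the force rose from 3 to 9.7 N.
- **Button:** I pressed it 6 mm down, to 11 N, then released it.
- **Surroundings:** the arm ended high and touching nothing. The discs, key stand and bin look unmoved by eye. A pixel comparison of the first and last scene pictures was clean for one disc. It showed some change at the other disc and the key stand, which I took for shadows. I did not run it on the bin.

**Checks that disagreed:**
- The reader's position by picture scattered. Its button came out at 121–128 mm from the axis, against 125 mm expected, and the visible front edge at 95 mm against 90 mm. I relied on the force stop instead.
- Some bar readings were spoiled because the arm or a finger covered the bar. My first scene reading of the label's final angle was off by 3°, from using an assumed housing centre, so I re-measured it with the centre found in each view.

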